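Turn the stirrer's speed dial down to its marker and start it

TASK

The magnetic stirrer was left set too fast: with a fingertip, push the wing of its speed dial round, without pinching it, until the white index line points straight at the orange marker. Then press the green start button fully down and let it go, so that the bottle is stirred at the marked speed. Do not start it before the dial is set, and leave the orange marker, the bottle and everything else on the table where they are.

Things in the scene. Friction and masses are not known exactly. Their poses are not given: they have to be found in the camera images.
- stirrer: blue magnetic stirrer, 290 mm deep (x) and 220 mm wide (y), fixed to the table. Origin: centre of its underside on the table; x points from its control panel to its back (roughly away from the robot), y to its left, z up. The front 120 mm is a control panel that slopes up to the back at 0.21 rad; behind it stands a white square plate 86 mm high
- panel: frame of the sloping control panel. Origin: on the axis of the dial, at the panel's surface, about 57 mm above the table; x points up the slope to the back, y to the stirrer's left, z straight out of the panel (the dial's axis)
- dial (a joint): angle of the speed dial, rad, 0 to 4.712, clockwise positive seen from above. The index line's direction is 135 degrees minus this value, anticlockwise from the panel's x axis (at 0 it points to the panel's front left). It starts too far clockwise (above 3.7) and is to be turned back anticlockwise. It takes about 0.05 N m (2 N at the wing's end) and stays where it is left
- dial_top (a point): middle of the top of the wing, on the dial axis, 26 mm above the panel. The black dial is a round skirt 68 mm in diameter, its top 7.5 mm above the panel, with an upright straight wing across its middle, 62 mm long, 12 mm thick, 18.5 mm high, round-ended. A white index line 3.4 mm wide runs along one half of the wing's top, down that end and over the skirt's edge; the other half is plain
- index_end (a point): outer end of the white index line, at the edge of the dial's skirt, 34 mm from the dial axis and 7.5 mm above the panel; its x axis points outward along the line
- wing_cw_face: the half of the wing's thickness that looks clockwise at the index end: to turn the dial anticlockwise, push on this face near the index end. Origin: on the dial axis at the panel's surface; x along the index line, so the face is at y = -6 mm, from 7.5 to 22 mm above the panel
- wing_ccw_face: the other half of the wing, its face at y = +6 mm; pushing on it near the index end turns the dial clockwise. Both faces pressed by the fingers at the same moment count as pinching
- marker (a joint): angle of the orange marker round the dial, rad, measured just as dial, so that the index line points at the marker when both joints are equal; between 1.3 and 3.0. The marker is a stiff rider on the rim of the scale: an orange tab 4.5 mm wide, from 40 to 58 mm from the dial axis, its top 6 mm above the panel. It is not to be moved
- marker_end (a point): inner end of the orange marker, 40.5 mm from the dial axis, 7.5 mm above the panel; its x axis points outward from the dial axis
- start (a joint): travel of the green start button, m, 0 released, 0.006 fully down; sprung, about 5 N to press fully
- start_top (a point): centre of the top of the green start button, a 26 mm disc in a 42 mm black bezel, 105 mm to the right of the dial axis on the panel, its top 13 mm above the panel; it is pressed straight into the panel
- stock_bottle: capped amber glass bottle, 76 mm diameter, 115 mm tall, standing on the stirrer's white plate (plate top 86 mm above the table), its axis at least 135 mm behind the dial axis. Its origin is the centre of its underside. Bystander: leave it where it stands.
- beaker: empty glass beaker, 84 mm diameter, 115 mm tall, on the table to the right of the stirrer. Its origin is the centre of its underside. Bystander: leave it where it stands.
- jug_left: clear plastic jug with a handle, 110 mm diameter without the handle, 150 mm tall, on the table to the left of the stirrer. Its origin is the centre of its underside. Bystander: leave it where it stands.
- jug_right: clear plastic jug with a handle, 116 mm diameter without the handle, 160 mm tall, on the table to the right of the stirrer. Its origin is the centre of its underside. Bystander: leave it where it stands.
- sample_jar: small white jar, 44 mm diameter, 55 mm tall, on the table between the robot and the stirrer. Its origin is the centre of its underside. Bystander: leave it where it stands.
- cylinder: measuring cylinder, 34 mm tube on a 72 mm foot, 240 mm tall, on the table to the left of the stirrer. Its origin is the centre of its underside. Bystander: leave it where it stands.
- stir_bar_box: low blue box with a clear lid, 92 x 57 x 25 mm, on the table to the left of the stirrer's front. Its origin is the centre of its underside. Bystander: leave it where it stands.

How it is judged:
By the outcome, as a careful person would: the job done as asked, in the order asked, and still so for the second after the job is handed in, with the robot touching nothing.
It also fails if it takes over 58 s, if anything falls off the work surface, if the arm or the gripper's body presses on something with over 40 N, if the wrist force passes 120 N, or if a joint passes its speed limit or range.

ROBOT

A 6-joint arm with a two-finger parallel gripper is mounted at the origin on the work surface. World frame = base frame: x ahead of the robot, y to its left, z up, the work surface at z = 0. Lengths are in m, angles in rad, forces in N, time in s.
With the tool pointing down it reaches from about 0.35 to 0.775 m from the base axis. Payload 5.5 kg.
Tool frame: the origin (TCP) lies at the very end of the fingers, on their centre line; the grasp point (between the pads) lies 19 mm behind it; z points along the fingers, x is the direction in which the jaws open and shut, and the axes are right-handed (so a half turn about z gives the same grasp; the last joint's range is limited). The gripper opens to 85 mm and grips with 20 to 120 N. Pads are 22 mm wide; open, the fingers measure 114 mm over their backs; the gripper's body (76 mm by 85 mm) begins 54 mm behind the grasp point. The pads swing forward as they close: fully open they stand 13 mm farther back than shut.
Start: joints at [-1.434, 0.313, 0.046, 1.304, 0, 1.431], TCP at [0.157, -0.553, 0.231] pointing down, gripper open.
Joint ranges: [-2.76, 2.76], [-0.86, 1.69], [-1.03, 1.26], [-2.2, 2.34], [-1.47, 1.5], [-3.14, 3.14]. Speed limits (rad/s): [2.57, 2.57, 3.14, 3.14, 3.14, 3.14].

INTERFACE

Orientations are given as a 3x3 rotation matrix whose columns are the frame's x, y, z axes.
In Python, from plant import robot gives the robot as it stands.
- The arm moves only by the tool move_arm, never from a script. Its argument "motion" is a list that holds one entry, the list of rows, each a list of 7 numbers: the shift along the tool's x, y, z in mm, then the turn, a rotation vector about the tool's x, y, z in degrees, then the opening, from 0 (shut) to 1 (fully open). In form: [[[tx, ty, tz, wx, wy, wz, claw], ...]]. A call has 1 to 20 rows; each row is the pose to reach, as a shift and turn from the pose measured when the call began, along the tool's axes at that moment; what a row does not reach only later rows make up. A row lasts 1/10 s, in which the tool goes at most 50 mm and 8.59 degrees, less where a joint would pass 70% of its speed; a pose out of reach is approached as far as the arm can. A call with a gripper value outside its range is refused whole. The fingers move at their own pace and stop on an object; the grip force is fixed at half the most. Time passes only in rows, so rows that repeat a pose let the fingers close. It gives the time, the measured TCP pose, the force and the opening at its end, in the units of the state.
- robot.get_state(): the state, without advancing time (a new reading comes with each control period).
- robot.snapshot(name): name is "side" or "top"; returns the picture (384x512x3 uint8, red, green, blue); there is no depth.
- robot.camera_params(name): a dict with "K" (3x3 intrinsics, pixels), "cam_to_world" (4x4, takes a point from camera to world coordinates). Camera axes: x right, y up, looking along -z (the intrinsics and any distortion apply to the point x, -y, -z); pixel columns grow to the right and rows downward; lengths in m; the calibration is good to about 2 mm. A picture is of the moment at which its call begins. camera_params takes no time and is no camera call.
- robot.hand_in(): hands the job in, once; it reports no verdict.
Trained networks look in the newest picture that a camera, given by its name, has taken for a name from the list of things; names that differ only in an ending like _2 or _b are one class to them, and where a whole thing is asked for, a point or a joint stands for the part that bears it (a point fixed in the world has none). Each returns a list of dicts, best first, with "conf" (0 to 1); they miss things now and then, are a little off and sometimes report something else, mostly with a low value. They report only what shows in the picture. A call takes as long as a camera call.
- robot.spot_in(query, camera): "at" ([x, y, z] in m, in world coordinates, good to about 4 mm: the middle of the surface that is visible of it).
- robot.regions_of(query, camera): "mask" (384x512 bool, what is visible of it).
- robot.tip_of(query, camera): "at" ([x, y, z] in m, in world coordinates, good to about 4 mm: a listed point, or the origin of a listed thing).
The state is a dict: "time_s": time; "q": joint angles; "qvel": joint speeds; "joint_torque": joint torques, N m; "tcp_pos": TCP position; "ee_rot": TCP orientation; "wrist_force": force on the tool from outside, world axes, zero at the start; "torque": the same for the moment, N m; "gripper_width": finger opening in m.
Only numpy, scipy, OpenCV 4.12 (cv2) and the standard library are available. Lean on these libraries where they do the work, as an engineer would, in place of code of your own. Each camera call takes 0.05 s, during which the arm holds its last target.

## Working session

There is one attempt and no reset: what is moved stays moved. The work goes in short steps, Python scripts to look and compute and a tool call to move; the robot and the scene stay as the last step left them, time stands still between calls to the robot, and variables do not carry over. Pictures are saved under pics/ and viewed, and the job is handed in when it is done.

Besides the shell and the picture viewer there is one more tool, called after ">>>" as a command line: name --argument value ..., lists and objects as JSON in quotes. move_arm: Moves the arm, as the interface text tells. Its arguments: {"type":"object","properties":{"motion":{"type":"array"}},"required":["motion"]}

```bash
mkdir -p pics; ls; python3 - <<'E'
from plant import robot
import cv2,numpy as np
for c in ["top","side"]:
    im=robot.snapshot(c); cv2.imwrite(f"pics/{c}0.png",im[:,:,::-1])
    p=robot.camera_params(c); print(c,p["K"],np.round(p["cam_to_world"],3).tolist(),[k for k in p])
for n in ["dial_top","index_end","marker_end","start_top","panel","stirrer"]:
    for c in ["top","side"]:
        print(n,c,[(np.round(d["at"],4).tolist(),round(d["conf"],2)) for d in robot.tip_of(n,c)][:2])
s=robot.get_state(); print(s["time_s"],s["tcp_pos"],s["ee_rot"],s["gripper_width"])
E
```

```text
pics
top [[429.4208425    0.         252.29259415]
 [  0.         429.4208425  184.81792458]
 [  0.           0.           1.        ]] [[-0.005, 0.992, -0.129, 0.446], [-1.0, -0.003, 0.015, 0.062], [0.015, 0.129, 0.992, 1.019], [0.0, 0.0, 0.0, 1.0]] ['K', 'cam_to_world']
side [[405.85275894   0.         259.9215993 ]
 [  0.         405.85275894 188.55839763]
 [  0.           0.           1.        ]] [[-0.996, 0.071, -0.053, 0.513], [-0.088, -0.705, 0.703, 0.832], [0.012, 0.705, 0.709, 0.89], [0.0, 0.0, 0.0, 1.0]] ['K', 'cam_to_world']
dial_top top [([0.5272, -0.0401, 0.0857], 0.9)]
dial_top side [([0.5256, -0.0412, 0.082], 0.64)]
index_end top [([0.5442, -0.0735, 0.063], 0.56)]
index_end side [([0.5423, -0.0734, 0.0633], 0.71), ([0.5234, -0.0444, 0.0824], 0.69)]
marker_end top []
marker_end side []
start_top top [([0.5673, -0.141, 0.0723], 0.59), ([0.5266, -0.0429, 0.0578], 0.45)]
start_top side [([0.564, -0.1347, 0.072], 0.57)]
panel top []
panel side [([0.5286, -0.0398, 0.057], 0.67), ([0.5308, -0.0384, 0.0545], 0.55)]
stirrer top [([0.6214, -0.0416, -0.0003], 0.67), ([0.7503, -0.2469, -0.0034], 0.28)]
stirrer side [([0.6174, -0.0444, 0.0027], 0.58)]
0.7 [ 0.15712542 -0.55315255  0.23133645] [[ 2.73241503e-01 -9.61945467e-01 -5.19759586e-06]
 [-9.61945460e-01 -2.73241500e-01 -1.22851467e-04]
 [ 1.16756213e-04  3.85679233e-05 -9.99999992e-01]] 0.08541361175530125
```

```bash
python3 - <<'E'
import cv2
for c in ["top","side"]:
    im=cv2.imread(f"pics/{c}0.png"); cv2.imwrite(f"pics/{c}0b.png",cv2.resize(im,(800,600),interpolation=cv2.INTER_CUBIC))
im=cv2.imread("pics/top0.png"); c=im[100:200,230:370]; cv2.imwrite("pics/top0c.png",cv2.resize(c,None,fx=5.7,fy=5.7,interpolation=cv2.INTER_CUBIC))
E
```

```text
(no output)
```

View pics/top0b.png

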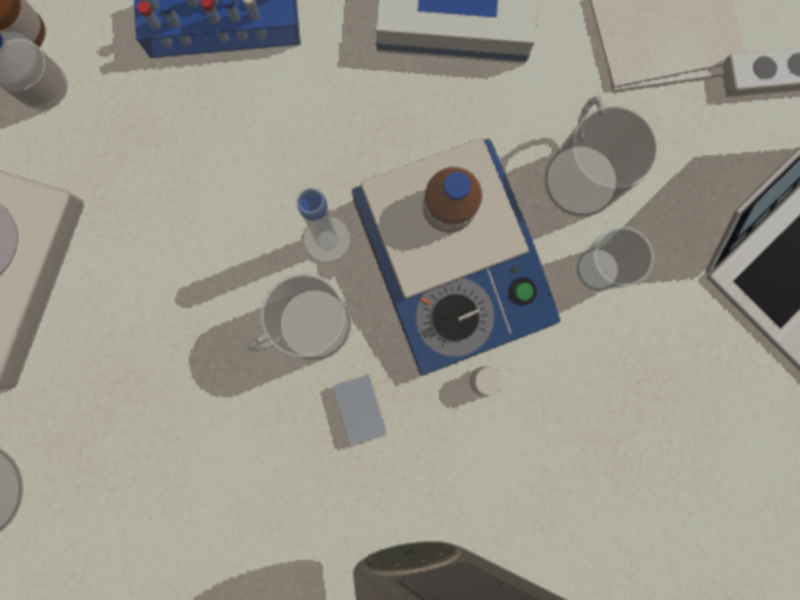

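View pics/side0b.png

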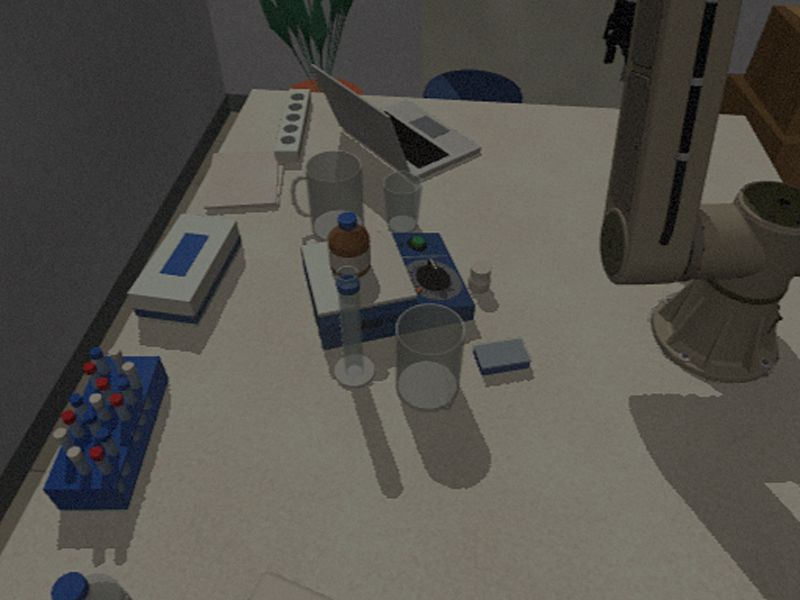

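View pics/top0c.png

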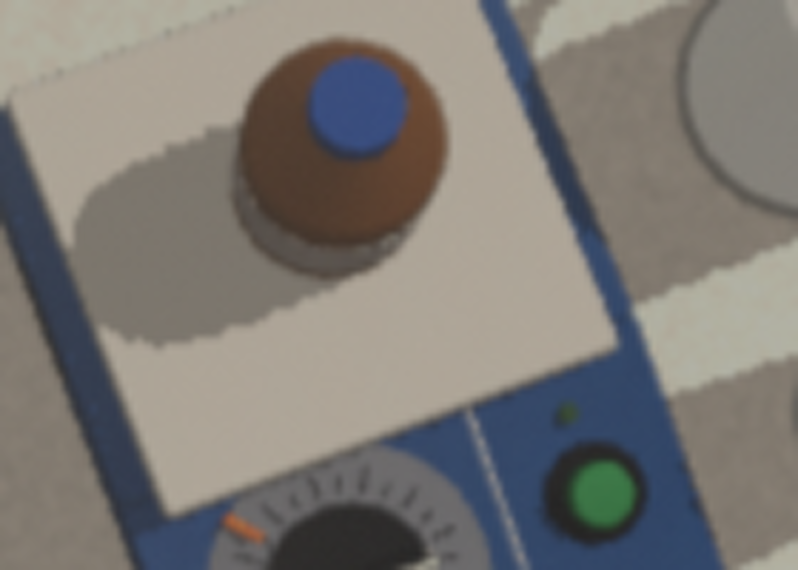

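```bash
python3 - <<'E'
import cv2
im=cv2.imread("pics/top0.png"); c=im[165:245,250:365]; cv2.imwrite("pics/top0d.png",cv2.resize(c,None,fx=6.9,fy=6.9,interpolation=cv2.INTER_CUBIC))
im=cv2.imread("pics/side0.png"); c=im[140:220,190:305]; cv2.imwrite("pics/side0d.png",cv2.resize(c,None,fx=6.9,fy=6.9,interpolation=cv2.INTER_CUBIC))
E
```

```text
(no output)
```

View pics/top0d.png

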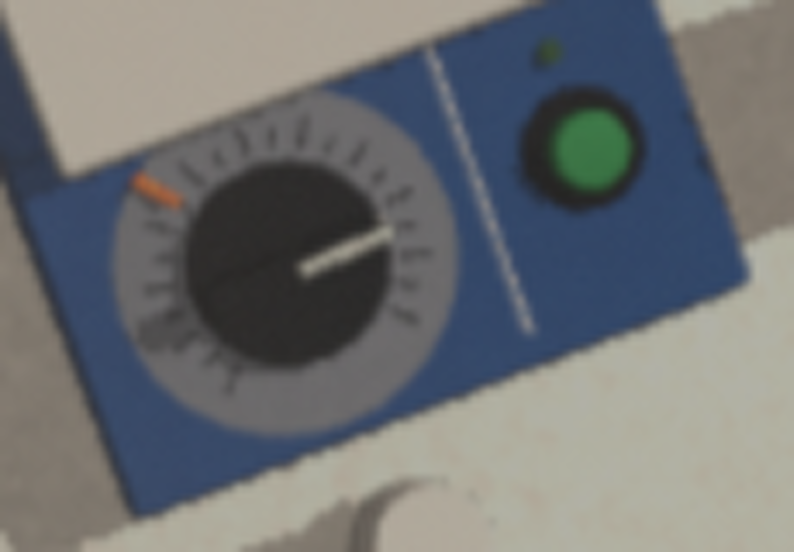

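View pics/side0d.png

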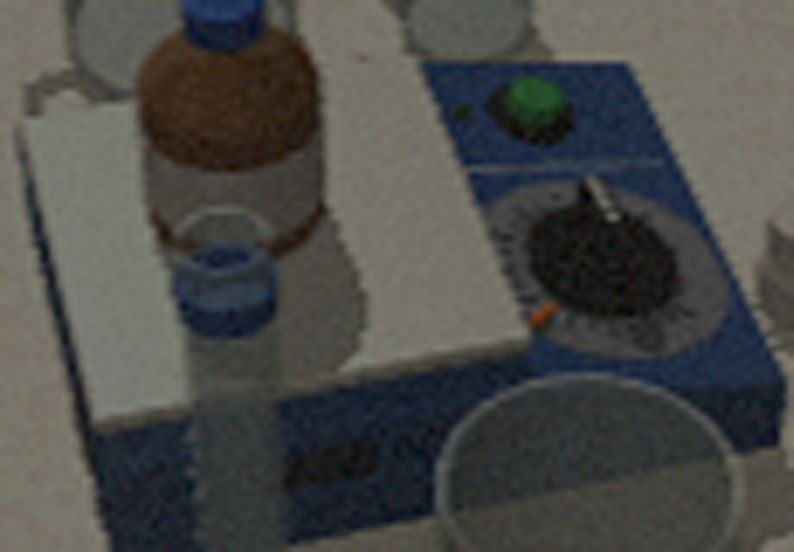

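```bash
cat > h.py <<'E'
import numpy as np,cv2
from plant import robot
from scipy.optimize import least_squares
T=0.21
def Rp(yaw):
    c,s=np.cos(yaw),np.sin(yaw)
    return np.array([[c,-s,0],[s,c,0],[0,0,1]])@np.array([[np.cos(T),0,-np.sin(T)],[0,1,0],[np.sin(T),0,np.cos(T)]])
def cam(c):
    p=robot.camera_params(c); return np.array(p["K"]),np.array(p["cam_to_world"])
def proj(c,P):
    K,M=cam(c); q=(np.atleast_2d(P)-M[:3,3])@M[:3,:3]
    return np.c_[K[0,0]*q[:,0]/-q[:,2]+K[0,2],K[1,1]*-q[:,1]/-q[:,2]+K[1,2]]
def plane(c,uv,R,o,h):  # pixels -> panel xy at height h
    K,M=cam(c); uv=np.atleast_2d(uv)
    d=np.c_[(uv[:,0]-K[0,2])/K[0,0],-(uv[:,1]-K[1,2])/K[1,1],-np.ones(len(uv))]@M[:3,:3].T
    n=R[:,2]; p0=o+h*n
    t=((p0-M[:3,3])@n)/(d@n)
    return ((M[:3,3]+t[:,None]*d)-o)@R
def masks(im):
    hsv=cv2.cvtColor(im,cv2.COLOR_RGB2HSV); H,S,V=[hsv[:,:,i].astype(int) for i in range(3)]
    return H,S,V
E
python3 - <<'E'
from h import *
im=cv2.imread("pics/top0.png")[:,:,::-1].copy(); H,S,V=masks(im)
yy,xx=np.mgrid[:384,:512]; roi=(xx>262)&(xx<350)&(yy>172)&(yy<232)
g=roi&(H>50)&(H<85)&(S>110)&(V>90)&(xx>325)&(yy>178); print(g.sum()); gc=np.array([xx[g].mean(),yy[g].mean()])
o=roi&(H<15)&(S>100)&(V>110)&(xx<280); print(o.sum()); oc=np.c_[xx[o],yy[o]].mean(0)
blk=roi&(V<60)&((xx-291)**2+(yy-203)**2<17**2); print(blk.sum())
gray=roi&(S<60)&(V>=60)&(V<135)&((xx-291)**2+(yy-203)**2<27.5**2)
ring=(blk|gray|o).astype(np.uint8)
cnt=max(cv2.findContours(ring,cv2.RETR_EXTERNAL,cv2.CHAIN_APPROX_NONE)[0],key=cv2.contourArea)
el=cv2.fitEllipse(cnt); print("ring",el)
cb=max(cv2.findContours(blk.astype(np.uint8),cv2.RETR_EXTERNAL,cv2.CHAIN_APPROX_NONE)[0],key=cv2.contourArea); eb=cv2.fitEllipse(cb); print("skirt",eb); print(gc,oc)
def f(p):
    R=Rp(p[2]); O=np.array([p[0],p[1],.057])
    P=proj("top",[O,O+R@[0,-.105,.013],O+R@[0,0,.0075]])
    return np.r_[P[0]-el[0],P[1]-gc,0.5*(P[2]-eb[0])]
s=least_squares(f,[.527,-.04,.38]); print(s.x,s.fun)
R=Rp(s.x[2]);O=np.array([s.x[0],s.x[1],.057])
a=plane("top",oc,R,O,.006)[0]; print("marker",a, np.degrees(np.arctan2(a[1],a[0])))
w=roi&(V>130)&(S<60)&((xx-291)**2+(yy-203)**2<16.5**2); q=plane("top",np.c_[xx[w],yy[w]],R,O,.026); print(w.sum(),np.round(q.mean(0)*1e3,1))
for n,c in [("marker","top"),("marker","side"),("dial","top")]:
    print(n,[(d["mask"].sum(),d["conf"],np.argwhere(d["mask"]).mean(0)[::-1]) for d in robot.regions_of(n,c)])
e=plane("top",[[250+390/6.9,165+233/6.9]],R,O,.0075)[0];print("idx end",e,np.degrees(np.arctan2(e[1],e[0])))
for h,uv in ((.026,(300,270)),):
    e2=plane("top",[[250+uv[0]/6.9,165+uv[1]/6.9]],R,O,h)[0];print(e2)
E
```

```text
88
15
622
ring ((290.800537109375, 202.6392059326172), (48.66541290283203, 49.87947082519531), 55.885440826416016)
skirt ((290.2321472167969, 202.84951782226562), (26.97110939025879, 28.561473846435547), 176.9398956298828)
[335.40909091 186.07954545] [272.06666667 192.13333333]
[ 0.53005153 -0.03862757  0.36880504] [-0.09876373 -0.08484135 -0.1705707   0.07020128  0.53622595  0.0332712 ]
marker [0.03809866 0.03171307 0.006     ] 39.77377026699229
16 [  0.9 -17.8  26. ]
marker []
marker [(np.int64(747), 0.46, array([276.43239625, 176.3935743 ]))]
dial [(np.int64(699), 0.97, array([291.56366237, 202.25178827]))]
idx end [-0.00382023 -0.03537758  0.0075    ] -96.16317154510766
[-0.00113634 -0.00110531  0.026     ]
```

```bash
cat >> h.py <<'E'
from scipy.spatial.transform import Rotation as Ro
O=np.array([.5295,-.0388,.057]); YAW=.369
def pose(alpha,r,y,z):
    R=Rp(YAW); a=np.radians(alpha); ex=np.array([np.cos(a),np.sin(a),0]); ey=np.array([-np.sin(a),np.cos(a),0])
    p=O+R@(r*ex+y*ey+np.array([0,0,z])); tx=R@ey; tz=-R[:,2]; return p,np.c_[tx,np.cross(tz,tx),tz]
def rel(p,Rt):
    s=robot.get_state(); R0=np.array(s["ee_rot"])
    return np.r_[(R0.T@(p-s["tcp_pos"]))*1e3, Ro.from_matrix(R0.T@Rt).as_rotvec(degrees=True)]
def where():
    s=robot.get_state(); R=Rp(YAW); p=R.T@(np.array(s["tcp_pos"])-O); x=R.T@np.array(s["ee_rot"])[:,0]
    print("t",s["time_s"],"panel mm",np.round(p*1e3,1),"alpha",np.round(np.degrees(np.arctan2(x[1],x[0]))-90,2),"F panel",np.round(R.T@np.array(s["wrist_force"]),2),"w",s["gripper_width"],"q",np.round(s["q"],2))
E
python3 - <<'E'
from h import *
print(np.round(rel(*pose(-90,.022,-.030,.1)),1)); where()
E
```

```text
[-366.5 -450.8   82.7   10.     9.1  -94.9]
t 0.85 panel mm [-484.8 -345.4  281.6] alpha -185.17 F panel [-0.29  0.64 -0.63] w 0.08517257850352608 q [-1.43  0.31  0.05  1.3  -0.    1.43]
```

>>> move_arm --motion '[[[-366.5,-450.8,82.7,10,9.1,-94.9,0],[-366.5,-450.8,82.7,10,9.1,-94.9,0],[-366.5,-450.8,82.7,10,9.1,-94.9,0],[-366.5,-450.8,82.7,10,9.1,-94.9,0],[-366.5,-450.8,82.7,10,9.1,-94.9,0],[-366.5,-450.8,82.7,10,9.1,-94.9,0],[-366.5,-450.8,82.7,10,9.1,-94.9,0],[-366.5,-450.8,82.7,10,9.1,-94.9,0],[-366.5,-450.8,82.7,10,9.1,-94.9,0],[-366.5,-450.8,82.7,10,9.1,-94.9,0],[-366.5,-450.8,82.7,10,9.1,-94.9,0],[-366.5,-450.8,82.7,10,9.1,-94.9,0],[-366.5,-450.8,82.7,10,9.1,-94.9,0],[-366.5,-450.8,82.7,10,9.1,-94.9,0],[-366.5,-450.8,82.7,10,9.1,-94.9,0],[-366.5,-450.8,82.7,10,9.1,-94.9,0]]]'

```text
time_s: 2.45
tcp_pos: [0.4904, -0.0785, 0.1489]
ee_rot: [[0.913, 0.359, 0.195], [0.351, -0.933, 0.074], [0.208, 0.0, -0.978]]
wrist_force: [0.4, -1.2, 0.7]
gripper_width: 0.0004
```

```bash
python3 - <<'E'
from h import *
where(); print(np.round(rel(*pose(-90,.022,-.030,.1)),1)); print(np.round(rel(*pose(-90,.022,-.030,.011)),1))
for c,b in (("top",(165,250)),("side",(140,190))):
    im=robot.snapshot(c)[:,:,::-1]; cv2.imwrite(f"pics/{c}1.png",np.ascontiguousarray(cv2.resize(im[b[0]-60:b[0]+120,b[1]-60:b[1]+180],None,fx=3.3,fy=3.3)))
E
```

```text
t 2.45 panel mm [-30.6 -22.9 100.4] alpha -90.1 F panel [ 0.12 -1.3   0.74] w 0.00040356808776791206 q [-0.41  0.07 -0.48  0.86  0.15  0.8 ]
[ 0.6 -0.9  0.4  0.   0.  -0.1]
[ 0.6 -0.9 89.4  0.   0.  -0.1]
```

View pics/top1.png

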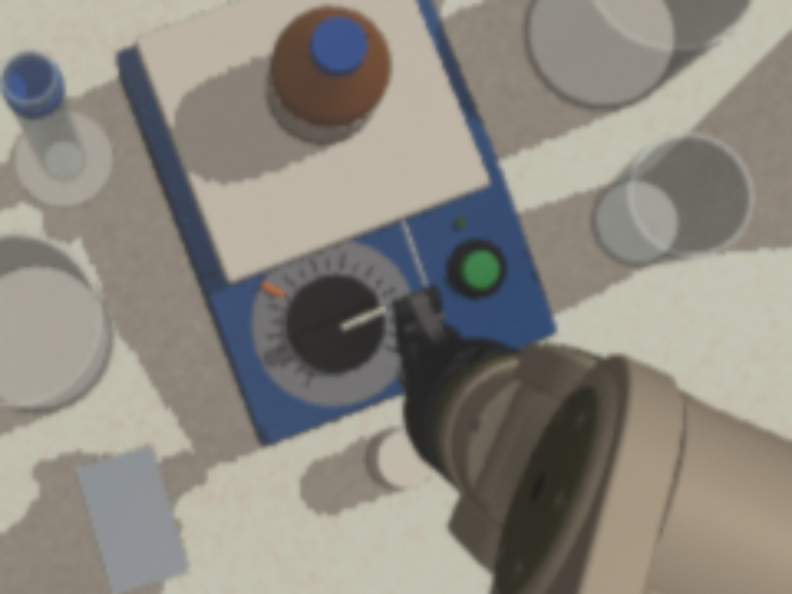

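View pics/side1.png

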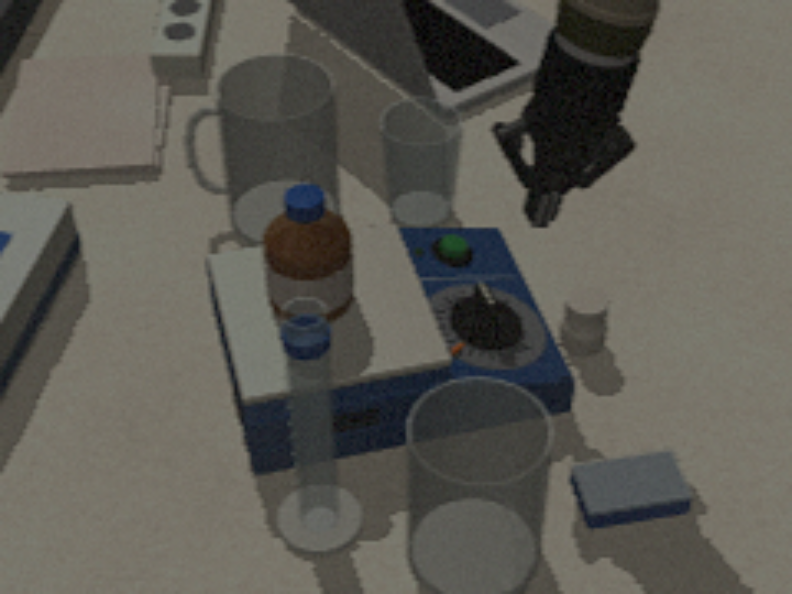

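>>> move_arm --motion '[[[0.6,-0.9,45,0,0,-0.1,0],[0.6,-0.9,70,0,0,-0.1,0],[0.6,-0.9,82,0,0,-0.1,0],[0.6,-0.9,89,0,0,-0.1,0],[0.6,-0.9,89,0,0,-0.1,0]]]'

```text
time_s: 3.05
tcp_pos: [0.5074, -0.0712, 0.0613]
ee_rot: [[0.913, 0.359, 0.193], [0.352, -0.933, 0.075], [0.207, -0.0, -0.978]]
wrist_force: [0.6, -0.7, 0.3]
gripper_width: 0.0001
```

```bash
python3 - <<'E'
from h import *
where(); 
for c,b in (("top",(165,250)),("side",(140,210))):
    im=robot.snapshot(c)[:,:,::-1]; cv2.imwrite(f"pics/{c}2.png",np.ascontiguousarray(cv2.resize(im[b[0]-20:b[0]+80,b[1]-20:b[1]+120],None,fx=5.5,fy=5.5,interpolation=cv2.INTER_CUBIC)))
E
```

```text
t 3.05 panel mm [-30.7 -22.2  10.9] alpha -90.08 F panel [ 0.33 -0.83  0.2 ] w 9.652479330537349e-05 q [-0.38  0.19 -0.59  0.64  0.14  0.83]
```

View pics/top2.png

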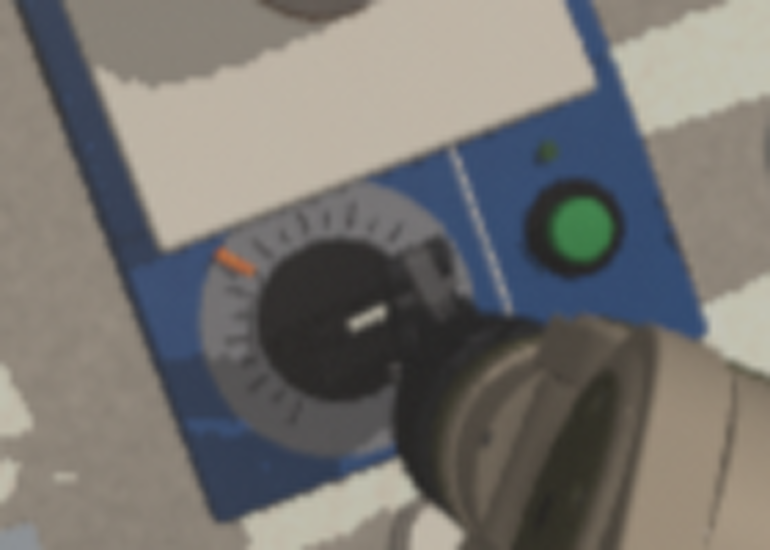

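View pics/side2.png

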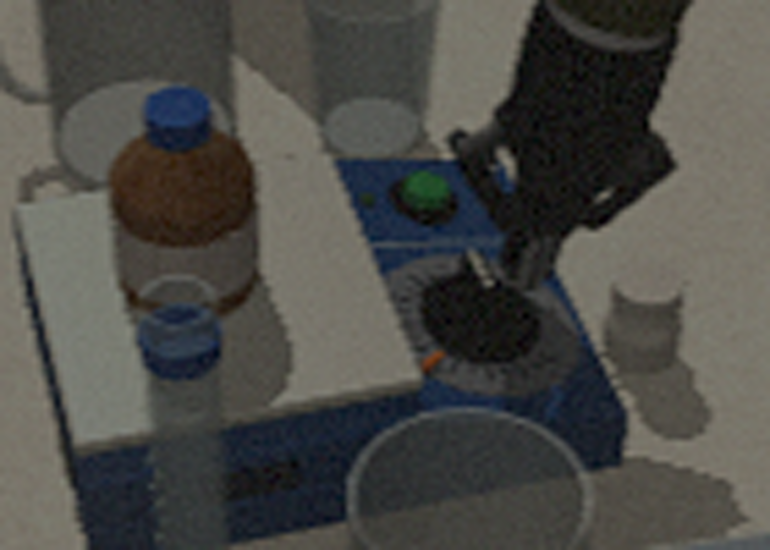

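>>> move_arm --motion '[[[3,0,0,0,0,0,0],[6,0,0,0,0,0,0],[8,0,0,0,0,0,0],[10,0,0,0,0,0,0]]]'

```text
time_s: 3.55
tcp_pos: [0.5179, -0.0678, 0.0651]
ee_rot: [[0.912, 0.36, 0.196], [0.352, -0.933, 0.074], [0.21, 0.002, -0.978]]
wrist_force: [0.1, -0.0, 0.0]
gripper_width: 0.0003
```

```bash
python3 - <<'E'
from h import *
where(); 
E
```

```text
t 3.55 panel mm [-19.1 -22.9  12.4] alpha -90.03 F panel [ 0.09 -0.05 -0.01] w 0.0003487549379259535 q [-0.37  0.2  -0.56  0.65  0.14  0.85]
```

>>> move_arm --motion '[[[1.5,0,1.4,0,0,0,0],[3,0,1.4,0,0,0,0],[3,0,1.4,0,0,0,0]]]'

```text
time_s: 3.85
tcp_pos: [0.5208, -0.067, 0.0643]
ee_rot: [[0.912, 0.36, 0.196], [0.352, -0.933, 0.073], [0.209, 0.002, -0.978]]
wrist_force: [-3.0, -2.9, 1.3]
gripper_width: 0.0002
```

```bash
python3 - <<'E'
from h import *
where(); 
E
```

```text
t 3.85 panel mm [-16.3 -23.2  11. ] alpha -90.04 F panel [-3.52 -1.59  2.09] w 0.00018109237241736552 q [-0.36  0.21 -0.56  0.65  0.14  0.85]
```

```bash
python3 - <<'E'
from h import *
for a in [-84,-77,-70,-63,-56,-49,-42,-35,-28,-21,-14,-7,0,7,14,20,20]:
    print(np.round(rel(*pose(a,.0225,-.016,.0125)),1).tolist())
E
```

```text
[2.8, 0.9, -1.5, 0.1, -0.0, -6.0]
[5.8, 2.3, -1.5, 0.1, -0.0, -13.0]
[9.0, 3.4, -1.5, 0.1, -0.0, -20.0]
[12.3, 4.1, -1.5, 0.2, 0.0, -27.0]
[15.7, 4.4, -1.5, 0.2, 0.0, -34.0]
[19.0, 4.3, -1.5, 0.2, 0.0, -41.0]
[22.4, 3.8, -1.5, 0.1, 0.0, -48.0]
[25.6, 2.8, -1.5, 0.1, 0.0, -55.0]
[28.7, 1.5, -1.5, 0.1, 0.1, -62.0]
[31.6, -0.2, -1.5, 0.1, 0.1, -69.0]
[34.3, -2.2, -1.5, 0.1, 0.1, -76.0]
[36.7, -4.6, -1.5, 0.1, 0.1, -83.0]
[38.8, -7.2, -1.5, 0.1, 0.1, -90.0]
[40.6, -10.1, -1.5, 0.1, 0.1, -97.0]
[42.0, -13.1, -1.5, 0.1, 0.1, -104.0]
[42.9, -15.9, -1.5, 0.1, 0.1, -110.0]
[42.9, -15.9, -1.5, 0.1, 0.1, -110.0]
```

>>> move_arm --motion '[[[2.8,0.9,-1.5,0.1,0,-6,0],[5.8,2.3,-1.5,0.1,0,-13,0],[9,3.4,-1.5,0.1,0,-20,0],[12.3,4.1,-1.5,0.2,0,-27,0],[15.7,4.4,-1.5,0.2,0,-34,0],[19,4.3,-1.5,0.2,0,-41,0],[22.4,3.8,-1.5,0.1,0,-48,0],[25.6,2.8,-1.5,0.1,0,-55,0]]]'

```text
time_s: 4.65
tcp_pos: [0.5444, -0.061, 0.0705]
ee_rot: [[0.225, 0.955, 0.193], [0.967, -0.242, 0.073], [0.117, 0.17, -0.978]]
wrist_force: [-2.4, -3.3, -1.5]
gripper_width: 0.0001
```

```bash
python3 - <<'E'
from h import *
where(); 
for c,b in (("top",(165,250)),("side",(140,210))):
    im=robot.snapshot(c)[:,:,::-1]; cv2.imwrite(f"pics/{c}3.png",np.ascontiguousarray(cv2.resize(im[b[0]-20:b[0]+80,b[1]-20:b[1]+120],None,fx=5.5,fy=5.5,interpolation=cv2.INTER_CUBIC)))
for a in [-28,-21,-14,-7,0,7,14,20,20]:
    print(np.round(rel(*pose(a,.0225,-.016,.0125)),1).tolist())
E
```

```text
t 4.65 panel mm [  8.6 -26.1  12. ] alpha -34.78 F panel [-3.67 -2.2  -0.78] w 0.00012431910596364448 q [-0.33  0.24 -0.5   0.67  0.13 -0.08]
[2.9, 1.9, -0.4, -0.0, 0.1, -7.0]
[5.9, 3.3, -0.4, -0.0, 0.1, -14.0]
[9.1, 4.4, -0.4, -0.0, 0.1, -21.0]
[12.4, 5.0, -0.4, -0.0, 0.1, -28.0]
[15.8, 5.2, -0.4, -0.0, 0.1, -35.0]
[19.2, 5.0, -0.4, -0.0, 0.1, -42.0]
[22.5, 4.5, -0.4, -0.0, 0.1, -49.0]
[25.3, 3.6, -0.4, -0.0, 0.1, -55.0]
[25.3, 3.6, -0.4, -0.0, 0.1, -55.0]
```

View pics/top3.png

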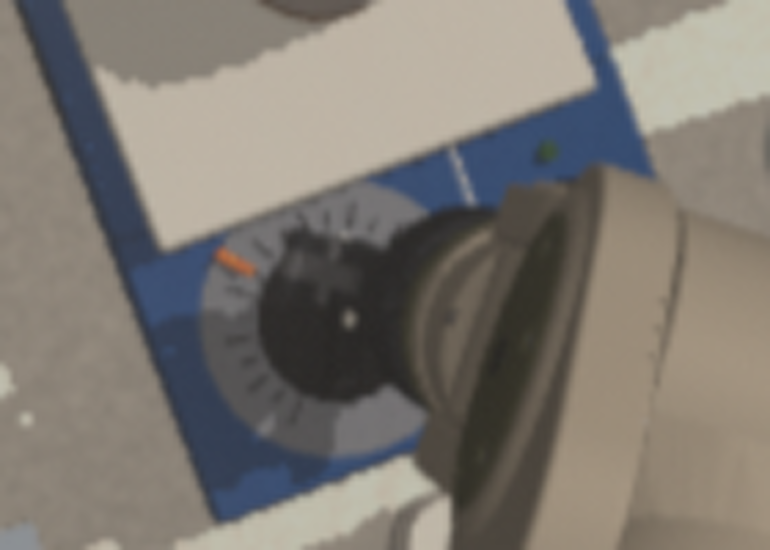

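View pics/side3.png

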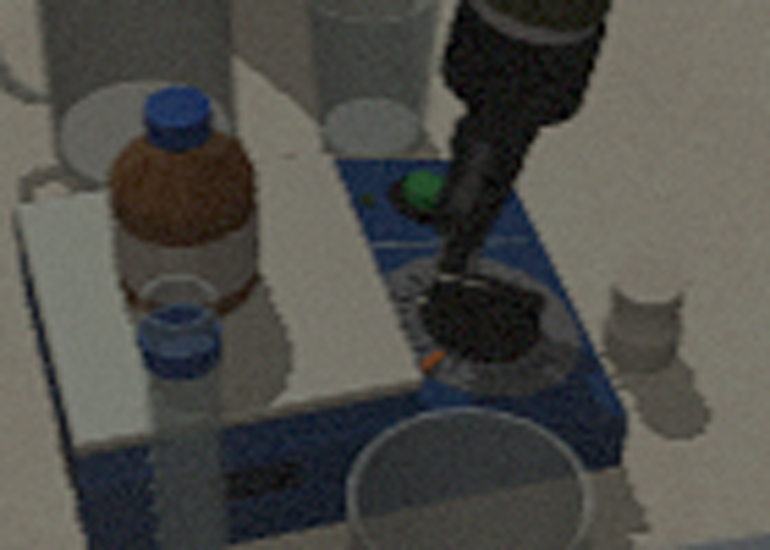

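>>> move_arm --motion '[[[2.9,1.9,-0.4,0,0.1,-7,0],[5.9,3.3,-0.4,0,0.1,-14,0],[9.1,4.4,-0.4,0,0.1,-21,0],[12.4,5,-0.4,0,0.1,-28,0],[15.8,5.2,-0.4,0,0.1,-35,0],[19.2,5,-0.4,0,0.1,-42,0],[22.5,4.5,-0.4,0,0.1,-49,0],[25.3,3.6,-0.4,0,0.1,-55,0],[25.3,3.6,-0.4,0,0.1,-55,0]]]'

```text
time_s: 5.65
tcp_pos: [0.5548, -0.0373, 0.0751]
ee_rot: [[-0.649, 0.735, 0.195], [0.757, 0.649, 0.075], [-0.071, 0.197, -0.978]]
wrist_force: [2.5, -2.3, -0.1]
gripper_width: 0.0003
```

```bash
python3 - <<'E'
from h import *
where(); 
for c,b in (("top",(165,250)),("side",(140,210))):
    im=robot.snapshot(c)[:,:,::-1]; cv2.imwrite(f"pics/{c}4full.png",im);cv2.imwrite(f"pics/{c}4.png",np.ascontiguousarray(cv2.resize(im[b[0]-20:b[0]+80,b[1]-20:b[1]+120],None,fx=5.5,fy=5.5,interpolation=cv2.INTER_CUBIC)))
E
```

```text
t 5.65 panel mm [27.4 -7.7 12.7] alpha 19.87 F panel [ 1.42 -3.09 -0.41] w 0.0003108136563261398 q [-0.28  0.25 -0.48  0.68  0.13 -0.99]
```

View pics/top4.png

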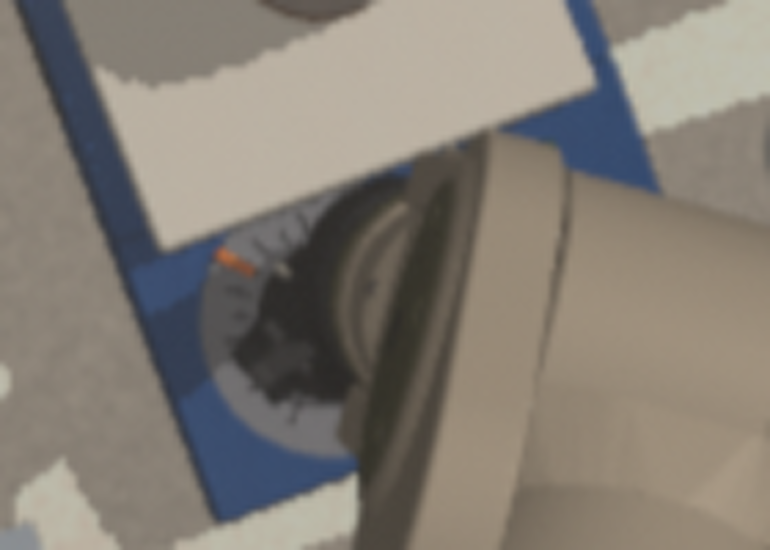

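View pics/side4.png

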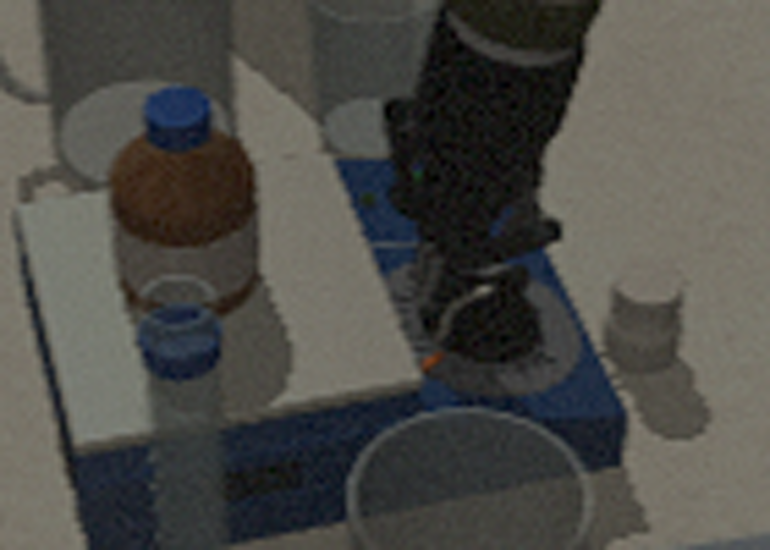

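```bash
cat >> h.py <<'E'
def orange(im,box):
    x0,y0,x1,y1=box; c=im[y0:y1,x0:x1].astype(float); w=np.clip((c[...,0]-c[...,2])-30,0,None)  # R-B
    yy,xx=np.mgrid[y0:y1,x0:x1]; return np.array([(w*xx).sum(),(w*yy).sum()])/w.sum(),w.sum()
def ang(v): return np.degrees(np.arctan2(v[1],v[0]))
E
python3 - <<'E'
from h import *
R=Rp(YAW)
im=cv2.imread("pics/top4full.png")[:,:,::-1]; im0=cv2.imread("pics/top0.png")[:,:,::-1]
for i in (im0,im):
    m,s=orange(i,(266,186,280,200)); print(m,s,[ang(plane("top",m,R,O,h)[0]) for h in (.003,.006)],plane("top",m,R,O,.006)[0])
e=plane("top",[281.05,193.7],R,O,.0075)[0]; print(e,ang(e),np.hypot(*e[:2]))
sm=cv2.imread("pics/side4full.png")[:,:,::-1]
for (x0,y0) in [(260,178)]:
    m,s=orange(sm,(262,178,276,194)); print("side",m,s,plane("side",m,R,O,.006)[0],ang(plane("side",m,R,O,.006)[0]))
E
```

```text
[272.22496571 192.17969822] 729.0 [np.float64(39.2334136436949), np.float64(39.21732476683514)] [0.03845887 0.03138566 0.006     ]
[271.67247387 191.86236934] 574.0 [np.float64(39.231289386151076), np.float64(39.215678563858376)] [0.03956983 0.0322904  0.006     ]
[0.02830448 0.0142824  0.0075    ] 26.77544902411904 0.03170379304615404
side [267.97524752 185.14356436] 202.0 [0.03872788 0.03104574 0.006     ] 38.71699551603498
```

```bash
python3 - <<'E'
from h import *
for a in [23,26,28,28]:
    print(np.round(rel(*pose(a,.0225,-.016,.0125)),1).tolist())
for p in [(28,.0225,-.022,.0125),(28,.0225,-.022,.07)]: print(np.round(rel(*pose(*p)),1).tolist())
E
```

```text
[1.8, 0.3, 0.2, 0.0, 0.0, -3.2]
[3.0, 1.1, 0.2, 0.0, 0.0, -6.2]
[3.9, 1.5, 0.2, 0.0, 0.0, -8.2]
[3.9, 1.5, 0.2, 0.0, 0.0, -8.2]
[-2.1, 2.4, 0.2, 0.0, 0.0, -8.2]
[-2.1, 2.4, -57.3, 0.0, 0.0, -8.2]
```

>>> move_arm --motion '[[[1.8,0.3,0.2,0,0,-3.2,0],[3.0,1.1,0.2,0,0,-6.2,0],[3.9,1.5,0.2,0,0,-8.2,0],[3.9,1.5,0.2,0,0,-8.2,0],[-1,2.4,0.2,0,0,-8.2,0],[-4,2.4,0,0,0,-8.2,0],[-4,2.4,-30,0,0,-8.2,0],[-4,2.4,-58,0,0,-8.2,0]]]'

```text
time_s: 6.55
tcp_pos: [0.5466, -0.0429, 0.1321]
ee_rot: [[-0.746, 0.638, 0.192], [0.659, 0.748, 0.077], [-0.094, 0.184, -0.978]]
wrist_force: [0.2, -0.5, 0.7]
gripper_width: -0.0001
```

```bash
python3 - <<'E'
from h import *
where()
R=Rp(YAW); _,Rt=pose(0,0,0,0); print(np.round(rel(O+R@[-.045,-.07,.1],pose(27.5,0,0,0)[1]),1))
E
```

```text
t 6.55 panel mm [ 29.8 -10.   70.4] alpha 27.87 F panel [ 0.18 -0.53  0.71] w -0.00014190148068602822 q [-0.3   0.18 -0.41  0.82  0.13 -1.14]
[-18.  -94.2 -29.6  -0.   -0.2   0.4]
```

>>> move_arm --motion '[[[-9,-47,-15,0,0,0,0],[-18,-94,-30,0,0,0,0],[-18,-94,-30,0,0,0,0]]]'

```text
time_s: 6.85
tcp_pos: [0.4928, -0.1316, 0.1469]
ee_rot: [[-0.741, 0.643, 0.193], [0.665, 0.743, 0.075], [-0.095, 0.183, -0.978]]
wrist_force: [0.4, 1.2, 0.5]
gripper_width: 0.0003
```

```bash
python3 - <<'E'
from h import *
where(); 
for c,b in (("top",(165,250)),("side",(140,210))):
    im=robot.snapshot(c)[:,:,::-1]; cv2.imwrite(f"pics/{c}5full.png",im);cv2.imwrite(f"pics/{c}5.png",np.ascontiguousarray(cv2.resize(im[b[0]-0:b[0]+80,b[1]-0:b[1]+100],None,fx=7.5,fy=7.5,interpolation=cv2.INTER_CUBIC)))
E
```

```text
t 6.85 panel mm [-47.5 -73.3 102. ] alpha 27.46 F panel [0.93 1.   0.31] w 0.0003109935710577239 q [-0.51  0.11 -0.44  0.88  0.16 -1.35]
```

View pics/top5.png

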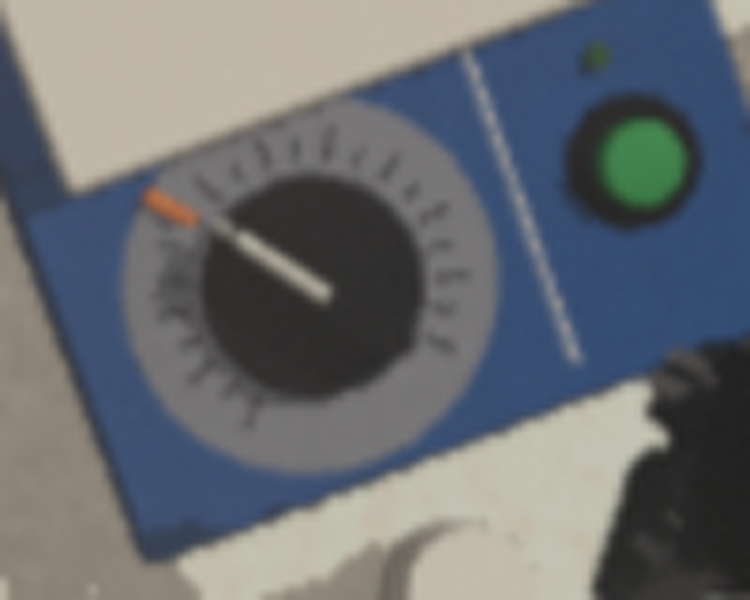

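View pics/side5.png

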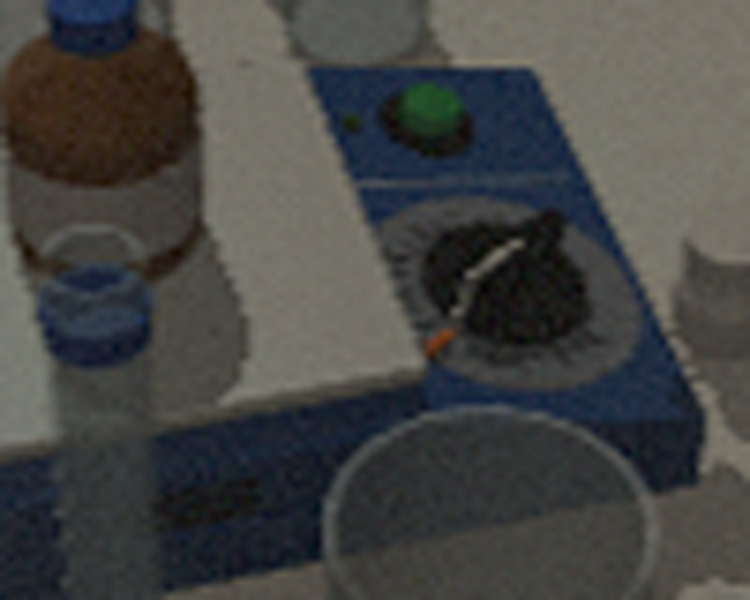

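```bash
cat > meas.py <<'E'
from h import *
import sys
def refit(im):
    # refine O,yaw from the ring edge (r?), skirt & green
    return O,YAW
def measure(im,show=True):
    R=Rp(YAW); yy,xx=np.mgrid[:384,:512]; I=im.astype(float)
    # skirt centre: fit ellipse on upsampled dark blob
    up=cv2.resize(im[180:226,266:316],None,fx=8,fy=8,interpolation=cv2.INTER_CUBIC)
    H,S,V=masks(up); 
    disc=((S<90)&(V<135)).astype(np.uint8)
    n,l,st,c=cv2.connectedComponentsWithStats(disc)
    k=l[23*8,25*8]; 
    cnt=max(cv2.findContours(((V<70)).astype(np.uint8),cv2.RETR_EXTERNAL,cv2.CHAIN_APPROX_NONE)[0],key=cv2.contourArea)
    hull=cv2.convexHull(cnt); el=cv2.fitEllipse(hull); cen=np.array([(el[0][0]+.5)/8-.5+266,(el[0][1]+.5)/8-.5+180]); 
    oc=plane("top",cen,R,O,.0075)[0]; print("skirt centre panel mm",oc*1e3,"axes",np.array(el[1])/8)
    m,s=orange(im,(266,183,280,198)); pm=plane("top",m,R,O,.006)[0]
    # white on the wing top: bright inside dark
    lum=I.min(2); w=np.clip(lum-70,0,None); 
    sel=plane("top",np.c_[xx.ravel(),yy.ravel()],R,O,.026); rr=np.hypot(sel[:,0],sel[:,1]).reshape(384,512)
    W=w*(rr<.027)
    P=sel[:,:2]; ww=W.ravel(); mu=(P*ww[:,None]).sum(0)/ww.sum(); C=((P-mu)*ww[:,None]).T@(P-mu); ev,V_=np.linalg.eigh(C); d=V_[:,1]; d*=np.sign(d@mu)
    print("wing line dir",ang(d),"centroid mm",mu*1e3,"ang O",ang(mu),"perp offs mm",1e3*np.cross(d,mu))
    print("marker px",m,"panel mm",pm*1e3,"ang about O",ang(pm),"about skirt c",ang(pm-oc), "wing centroid about skirt c",ang(mu-oc[:2]))
if __name__=="__main__":
    measure(cv2.imread(sys.argv[1])[:,:,::-1].copy())
E
python3 meas.py pics/top5full.png 2>/dev/null
```

```text
skirt centre panel mm [0.79197736 0.4074623  7.5       ] axes [29.34530258 29.79744911]
wing line dir 36.01053202733737 centroid mm [11.04665985  7.09694427] ang O 32.71878185839692 perp offs mm -0.7539247828651386
marker px [272.24401368 192.18586089] panel mm [38.43053118 31.35070331  6.        ] ang about O 39.20673847304662 about skirt c 39.42415598807733 wing centroid about skirt c 33.11779206083469
```

```bash
cat > fit.py <<'E'
from h import *
import sys
from scipy.optimize import minimize
SS=8
def prerp(cam_name):
    K,M=cam(cam_name); return K,M
def render(p,K,M,box,R):
    dx,dy,al,be,rr=p[0]*1e-3,p[1]*1e-3,np.radians(p[2]),np.radians(p[3]),p[4]*1e-3
    x0,y0,x1,y1=box; im=np.zeros(((y1-y0)*SS,(x1-x0)*SS,3),np.float32); o=O+R@[dx,dy,0]
    def pj(P):
        q=(o+np.atleast_2d(P)@R.T-M[:3,3])@M[:3,:3]
        u=np.c_[K[0,0]*q[:,0]/-q[:,2]+K[0,2],-K[1,1]*q[:,1]/-q[:,2]*1+K[1,2]]
        return ((u-[x0,y0]+.5)*SS-.5)
    t=np.linspace(0,2*np.pi,90)
    def poly(P,c): cv2.fillPoly(im,[np.round(pj(P)*16).astype(np.int32)],c,shift=4)
    def circ(r,h,c): poly(np.c_[r*np.cos(t),r*np.sin(t),h+0*t],c)
    def rect(a,r0,r1,w,h,c):
        e=np.array([np.cos(a),np.sin(a)]);n=np.array([-e[1],e[0]])*w/2
        Q=np.array([r0*e-n,r1*e-n,r1*e+n,r0*e+n]); poly(np.c_[Q,h*np.ones(4)],c)
    g,k,wh,og=COL
    circ(rr,.0005,g); rect(be,.040,.058,.0045,.006,og)
    circ(.034,0,k); circ(.034,.0075,k); rect(al,.030,.034,.0034,.0075,wh)
    e=np.array([np.cos(al),np.sin(al)]);n=np.array([-e[1],e[0]])
    for s in np.linspace(.0075,.026,6): rect(al,-.031,.031,.012,s,k) if s<.022 else rect(al,-.029,.029,.010,s,k)
    Q=np.array([.031*e-n*.0017,.031*e+n*.0017]); poly([[*Q[0],.0075],[*Q[1],.0075],[*Q[1],.026],[*Q[0],.026]],wh)
    rect(al,0,.030,.0034,.026,wh)
    im=cv2.GaussianBlur(im,(0,0),SS*.5)
    return cv2.resize(im,(x1-x0,y1-y0),interpolation=cv2.INTER_AREA)
COL=[(112,108,112),(38,38,38),(200,200,180),(205,110,60)]
if __name__=="__main__":
    c=sys.argv[1]; im=cv2.imread(sys.argv[2])[:,:,::-1].astype(np.float32)
    R=Rp(YAW); K,M=cam(c); u=proj(c,O)[0].astype(int); box=(u[0]-27,u[1]-26,u[0]+28,u[1]+27); x0,y0,x1,y1=box; T_=im[y0:y1,x0:x1]
    COL=[tuple(float(v) for v in s) for s in COL]
    W=np.array([1,.3,1])
    yy,xx=np.mgrid[y0:y1,x0:x1]; P=plane(c,np.c_[xx.ravel(),yy.ravel()],R,O,.0075).reshape(*xx.shape,3)
    wt=((np.hypot(P[...,0],P[...,1])<.062)&~((np.hypot(P[...,0],P[...,1])>.058)))[...,None].astype(float)
    if c=="side": g=np.percentile(T_,50)/110; COL=[tuple(v*g for v in s) for s in COL]
    def f(p): return (np.abs(render(p,K,M,box,R)-T_)*W*wt).mean()
    best=None
    for a0 in [float(v) for v in sys.argv[3:]]:
        for st in ([0,0],[1,1]):
            r=minimize(f,[*st,a0,39,58],method="Nelder-Mead",options=dict(initial_simplex=np.array([[*st,a0,39,58]]+[[st[0]+(i==0)*1.5,st[1]+(i==1)*1.5,a0+(i==2)*4,39+(i==3)*4,58+(i==4)*1] for i in range(5)]),xatol=.02,fatol=1e-4,maxiter=800))
            print(np.round(r.x,2),round(r.fun,3)); 
            if best is None or r.fun<best.fun: best=r
    v=np.hstack([T_,render(best.x,K,M,box,R)]); cv2.imwrite("pics/fit_%s.png"%c,cv2.resize(np.clip(v,0,255)[:,:,::-1],None,fx=7,fy=7,interpolation=cv2.INTER_NEAREST))
E
python3 fit.py top pics/top5full.png 33 38; cp pics/fit_top.png pics/fit_top5.png; python3 fit.py side pics/side5full.png 33 38
```

```text
[ 0.36  0.64 32.91 39.33 60.5 ] 5.53
[ 0.22  0.63 32.64 38.82 60.29] 5.527
[ 0.15  0.45 33.63 38.11 60.04] 5.548
[ 0.26  0.73 32.95 38.9  60.23] 5.514[ WARN:0@9.399] global loadsave.cpp:1063 imwrite_ Unsupported depth image for selected encoder is fallbacked to CV_8U.
Traceback (most recent call last):
  File "fit.py", line 42, in <module>
    r=minimize(f,[*st,a0,39,58],method="Nelder-Mead",options=dict(initial_simplex=np.array([[*st,a0,39,58]]+[[st[0]+(i==0)*1.5,st[1]+(i==1)*1.5,a0+(i==2)*4,39+(i==3)*4,58+(i==4)*1] for i in range(5)]),xatol=.02,fatol=1e-4,maxiter=800))
  File "fit.py", line 38, in f
    def f(p): return (np.abs(render(p,K,M,box,R)-T_)*W*wt).mean()
                             ~~~~~~^^^^^^^^^^^^^
  File "fit.py", line 21, in render
    circ(rr,.0005,g); rect(be,.040,.058,.0045,.006,og)
    ~~~~^^^^^^^^^^^^
  File "fit.py", line 16, in circ
    def circ(r,h,c): poly(np.c_[r*np.cos(t),r*np.sin(t),h+0*t],c)
                     ~~~~^^^^^^^^^^^^^^^^^^^^^^^^^^^^^^^^^^^^^^^^
  File "fit.py", line 15, in poly
    def poly(P,c): cv2.fillPoly(im,[np.round(pj(P)*16).astype(np.int32)],c,shift=4)
                   ~~~~~~~~~~~~^^^^^^^^^^^^^^^^^^^^^^^^^^^^^^^^^^^^^^^^^^^^^^^^^^^^
cv2.error: OpenCV(4.12.0) :-1: error: (-5:Bad argument) in function 'fillPoly'
> Overload resolution failed:
>  - Scalar value for argument 'color' is not numeric
>  - Scalar value for argument 'color' is not numeric
```

View pics/fit_top5.png

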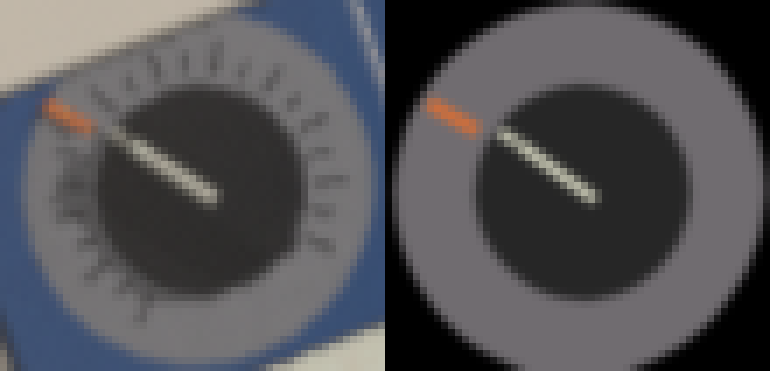

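```bash
sed -i 's/tuple(v\*g for v in s)/tuple(float(v*g) for v in s)/' fit.py; python3 fit.py side pics/side5full.png 33 38 2>/dev/null
```

```text
[-2.3  -4.15 34.51 40.16 60.77] 2.11
[-1.06 -2.61 34.14 40.09 63.11] 2.04
[-1.79 -3.58 34.19 40.12 61.99] 2.063
[-1.06 -3.03 34.77 39.86 62.58] 2.045
```

View pics/fit_side.png

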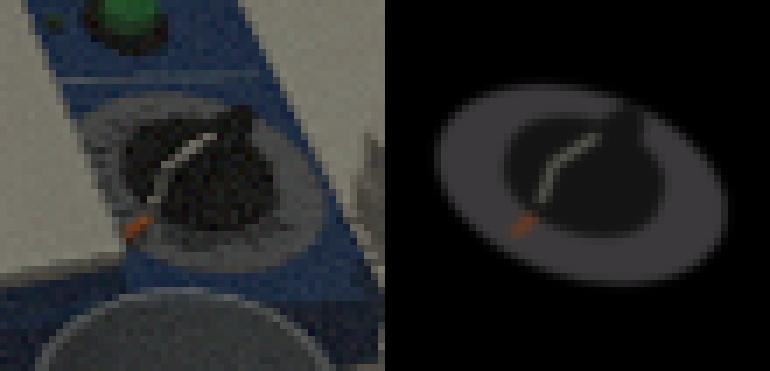

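```bash
python3 - <<'E'
from h import *
for p in [(28,.0225,-.024,.085),(28,.0225,-.024,.0125)]: print(np.round(rel(*pose(*p)),1).tolist())
E
```

```text
[17.8, 95.8, 15.8, 0.0, -0.2, -0.3]
[17.6, 95.7, 88.3, 0.0, -0.2, -0.3]
```

>>> move_arm --motion '[[[9,48,0,0,0,-0.3,0],[17.7,95.7,16,0,-0.2,-0.3,0],[17.7,95.7,50,0,-0.2,-0.3,0],[17.7,95.7,80,0,-0.2,-0.3,0],[17.7,95.7,88.3,0,-0.2,-0.3,0],[17.7,95.7,88.3,0,-0.2,-0.3,0]]]'

```text
time_s: 7.55
tcp_pos: [0.5579, -0.037, 0.0739]
ee_rot: [[-0.748, 0.636, 0.191], [0.658, 0.75, 0.077], [-0.094, 0.183, -0.979]]
wrist_force: [-0.1, 1.3, 0.2]
gripper_width: -0.0001
```

```bash
python3 - <<'E'
from h import *
where()
for p in [(28,.0225,-.020,.0125),(28,.0225,-.016,.0125),(31,.0225,-.016,.0125),(33.4,.0225,-.016,.0125)]: print(np.round(rel(*pose(*p)),1).tolist())
E
```

```text
t 7.55 panel mm [30.1 -8.6 10.9] alpha 28.01 F panel [0.41 1.26 0.07] w -0.00014829892694105367 q [-0.28  0.25 -0.47  0.68  0.13 -1.13]
[1.7, -0.0, -1.6, -0.1, -0.2, 0.0]
[5.7, -0.0, -1.6, -0.1, -0.2, 0.0]
[6.9, 0.8, -1.6, -0.1, -0.2, -3.0]
[7.9, 1.4, -1.6, -0.1, -0.2, -5.4]
```

```bash
python3 - <<'E'
from h import *
for i in range(4): robot.snapshot("top"); where()
E
```

```text
t 7.6 panel mm [31.  -9.6 12.2] alpha 27.99 F panel [-0.28  0.29  0.21] w -5.435990851496607e-05 q [-0.28  0.25 -0.47  0.69  0.13 -1.13]
t 7.65 panel mm [ 31.7 -10.5  13.2] alpha 27.97 F panel [-0.3  -0.47 -0.18] w -0.00021959149305502006 q [-0.28  0.25 -0.46  0.69  0.13 -1.13]
t 7.7 panel mm [ 32.  -11.   13.7] alpha 27.95 F panel [-0.5   0.13 -0.26] w -8.494127421025515e-05 q [-0.28  0.25 -0.46  0.69  0.13 -1.13]
t 7.75 panel mm [ 32.2 -11.3  13.9] alpha 27.94 F panel [ 0.4   0.3  -0.11] w 0.00016822554127911515 q [-0.28  0.25 -0.46  0.68  0.13 -1.13]
```

```bash
python3 - <<'E'
from h import *
for p in [(28,.0225,-.020,.0125),(28,.0225,-.016,.0125),(30,.0225,-.016,.0125),(32,.0225,-.016,.0125)]: print(np.round(rel(*pose(*p)),1).tolist())
E
```

```text
[5.1, -0.6, 1.4, 0.1, 0.2, -0.1]
[9.1, -0.6, 1.4, 0.1, 0.2, -0.1]
[9.9, -0.1, 1.4, 0.1, 0.2, -2.1]
[10.7, 0.5, 1.4, 0.1, 0.2, -4.1]
```

>>> move_arm --motion '[[[5,-0.6,1.4,0.1,0.2,0,0],[8,-0.6,1.4,0.1,0.2,0,0],[9.1,-0.6,1.4,0.1,0.2,-0.1,0],[9.9,-0.1,1.4,0.1,0.2,-2.1,0],[10.7,0.5,1.4,0.1,0.2,-4.1,0],[10.7,0.5,1.4,0.1,0.2,-4.1,0],[10.7,0.5,1.4,0.1,0.2,-4.1,0],[10.7,0.5,1.4,0.1,0.2,-4.1,0]]]'

```text
time_s: 8.55
tcp_pos: [0.5536, -0.0319, 0.0756]
ee_rot: [[-0.789, 0.582, 0.195], [0.604, 0.794, 0.075], [-0.112, 0.177, -0.978]]
wrist_force: [2.0, -2.5, 1.3]
gripper_width: -0.0
```

```bash
python3 - <<'E'
from h import *
where()
for c,b in (("top",(165,250)),("side",(140,210))):
    im=robot.snapshot(c)[:,:,::-1]; cv2.imwrite(f"pics/{c}6full.png",im);cv2.imwrite(f"pics/{c}6.png",np.ascontiguousarray(cv2.resize(im[b[0]-0:b[0]+80,b[1]-0:b[1]+100],None,fx=7.5,fy=7.5,interpolation=cv2.INTER_CUBIC)))
where()
s=robot.get_state();p=Rp(YAW).T@(np.array(s["tcp_pos"])-O)
for a in (32,33):
  t=np.radians(a);print(a,"y",-np.sin(t)*p[0]+np.cos(t)*p[1],"r",np.cos(t)*p[0]+np.sin(t)*p[1])
E
```

```text
t 8.55 panel mm [28.3 -2.3 13. ] alpha 32.01 F panel [ 1.22 -3.01  1.06] w -2.04560603335529e-05 q [-0.27  0.24 -0.48  0.68  0.12 -1.19]
t 8.65 panel mm [28.2 -2.  12.8] alpha 32.03 F panel [ 1.52 -2.6   2.85] w 3.048328752383181e-05 q [-0.27  0.24 -0.48  0.68  0.12 -1.19]
32 y -0.01664091134583839 r 0.022822656443919224
33 y -0.017036687130676124 r 0.022528756494504427
```

View pics/top6.png

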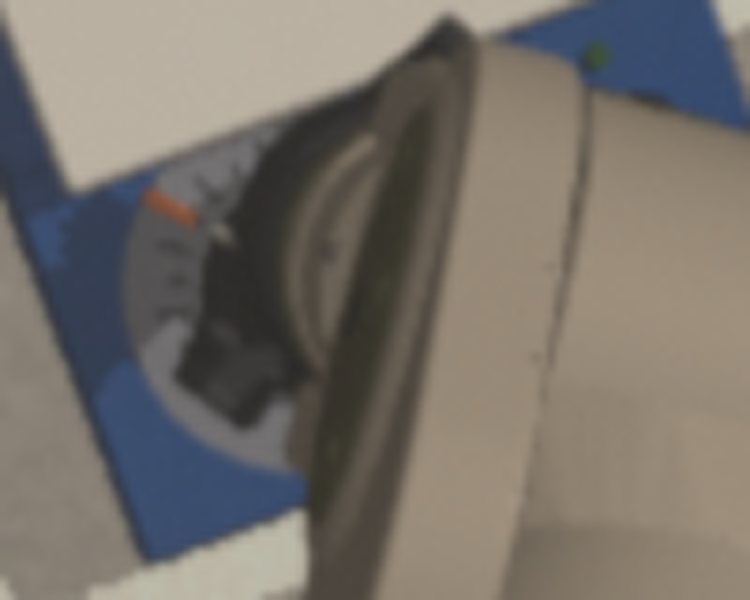

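View pics/side6.png

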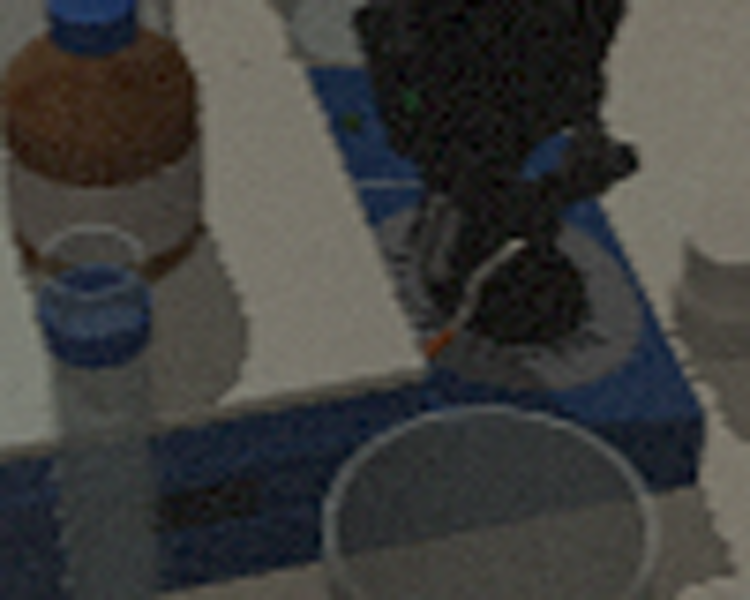

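>>> move_arm --motion '[[[-4,0,0,0,0,0,0],[-8,0,0,0,0,0,0],[-8,0,-30,0,0,0,0],[-8,0,-60,0,0,0,0],[-15,-45,-80,0,0,0,0],[-20,-92,-88,0,0,0,0],[-20,-92,-88,0,0,0,0],[-20,-92,-88,0,0,0,0]]]'

```text
time_s: 9.45
tcp_pos: [0.4978, -0.1242, 0.1471]
ee_rot: [[-0.788, 0.584, 0.195], [0.606, 0.792, 0.076], [-0.11, 0.177, -0.978]]
wrist_force: [-0.4, -0.6, 0.9]
gripper_width: 0.0003
```

```bash
python3 - <<'E'
from h import *
for c,b in (("top",(165,250)),("side",(140,210))):
    im=robot.snapshot(c)[:,:,::-1]; cv2.imwrite(f"pics/{c}7full.png",im);cv2.imwrite(f"pics/{c}7.png",np.ascontiguousarray(cv2.resize(im[b[0]-0:b[0]+80,b[1]-0:b[1]+100],None,fx=7.5,fy=7.5,interpolation=cv2.INTER_CUBIC)))
where()
E
for c in top side; do python3 fit.py $c pics/${c}7full.png 36 41 2>/dev/null;done; python3 meas.py pics/top7full.png 2>/dev/null
```

```text
t 9.55 panel mm [-39.2 -67.1 100.3] alpha 32.03 F panel [-0.45  0.68 -0.23] w 0.00015310632306051846 q [-0.49  0.12 -0.44  0.88  0.16 -1.41]
[2.000e-02 3.900e-01 3.638e+01 3.893e+01 5.987e+01] 5.55
[1.000e-02 4.100e-01 3.660e+01 3.829e+01 5.994e+01] 5.557
[ 0.08  0.46 36.64 39.28 59.88] 5.552
[ 0.38  0.61 37.03 39.01 60.14] 5.525
[-1.89 -4.14 37.87 40.66 61.47] 2.065
[-2.19 -3.85 37.83 39.72 61.45] 2.065
[-1.96 -4.16 38.55 40.27 61.53] 2.057
[-1.96 -3.88 38.43 40.1  62.04] 2.048
skirt centre panel mm [0.77170019 0.45989655 7.5       ] axes [29.42408752 29.80869293]
wing line dir 40.39595125627044 centroid mm [10.70474124  7.97980782] ang O 36.70254473523201 perp offs mm -0.8600849624381149
marker px [272.25028313 192.18912797] panel mm [38.41861899 31.34017244  6.        ] ang about O 39.20601029416161 about skirt c 39.360671975393366 wing centroid about skirt c 37.12791861307498
```

View pics/top7.png

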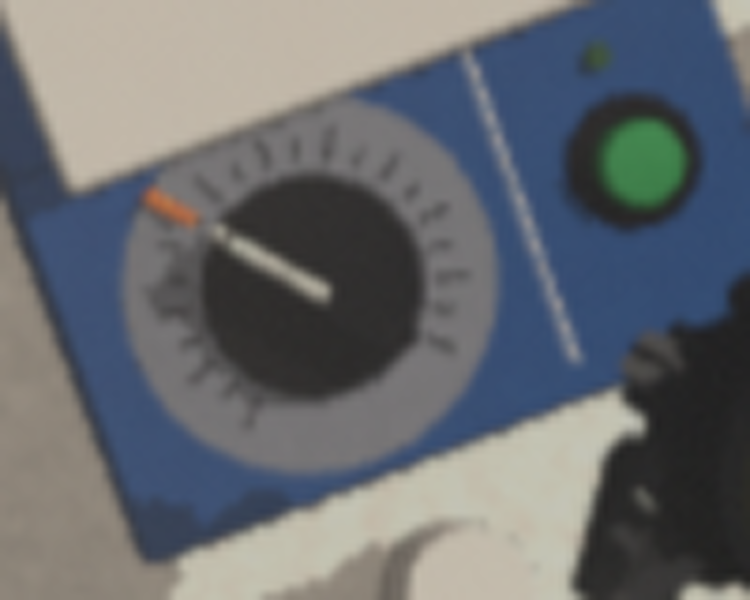

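View pics/side7.png

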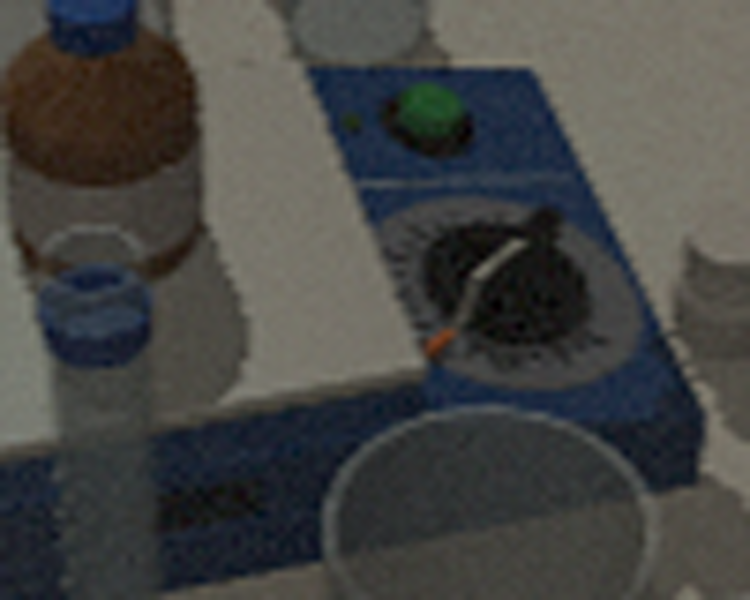

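```bash
python3 - <<'E'
from h import *
where()
for p in [(32,.0225,-.024,.085),(32,.0225,-.024,.0125)]: print(np.round(rel(*pose(*p)),1).tolist())
E
```

```text
t 9.55 panel mm [-39.2 -67.1 100.3] alpha 32.03 F panel [-0.45  0.68 -0.23] w 0.00015310632306051846 q [-0.49  0.12 -0.44  0.88  0.16 -1.41]
[12.0, 91.3, 15.4, 0.0, -0.0, 0.0]
[12.0, 91.3, 87.9, 0.0, -0.0, 0.0]
```

>>> move_arm --motion '[[[6,46,0,0,0,0,0],[12,91,16,0,0,0,0],[12,91,50,0,0,0,0],[12,91,80,0,0,0,0],[12,91,88,0,0,0,0],[12,91,88,0,0,0,0],[12,91,88,0,0,0,0],[12,91,88,0,0,0,0]]]'

```text
time_s: 10.35
tcp_pos: [0.56, -0.037, 0.0773]
ee_rot: [[-0.789, 0.582, 0.197], [0.604, 0.794, 0.075], [-0.112, 0.178, -0.978]]
wrist_force: [0.8, 0.1, 0.3]
gripper_width: 0.0001
```

```bash
python3 - <<'E'
from h import *
where()
for p in [(32,.0225,-.019,.0125),(33,.0225,-.0166,.0125),(34.1,.0225,-.0161,.0125)]: print(np.round(rel(*pose(*p)),1).tolist())
E
```

```text
t 10.35 panel mm [32.7 -9.3 13.8] alpha 32.04 F panel [ 0.81 -0.21  0.1 ] w 0.00012703480634040592 q [-0.28  0.25 -0.46  0.69  0.13 -1.2 ]
[6.2, -0.3, 1.3, 0.1, 0.1, 0.0]
[9.0, 0.0, 1.3, 0.1, 0.1, -1.0]
[10.0, 0.3, 1.3, 0.1, 0.1, -2.1]
```

>>> move_arm --motion '[[[5,-0.3,1.3,0.1,0.1,0,0],[8,0,1.3,0.1,0.1,-1,0],[9,0,1.3,0.1,0.1,-1.5,0],[10,0.3,1.3,0.1,0.1,-2.1,0],[10,0.3,1.3,0.1,0.1,-2.1,0],[10,0.3,1.3,0.1,0.1,-2.1,0],[10,0.3,1.3,0.1,0.1,-2.1,0],[10,0.3,1.3,0.1,0.1,-2.1,0]]]'

```text
time_s: 11.15
tcp_pos: [0.5532, -0.0308, 0.0753]
ee_rot: [[-0.81, 0.553, 0.195], [0.574, 0.815, 0.075], [-0.118, 0.173, -0.978]]
wrist_force: [1.2, -1.6, 2.9]
gripper_width: -0.0002
```

```bash
python3 - <<'E'
from h import *
where()
s=robot.get_state();p=Rp(YAW).T@(np.array(s["tcp_pos"])-O)
for a in (32,34):
  t=np.radians(a);print(a,"y",-np.sin(t)*p[0]+np.cos(t)*p[1],"r",np.cos(t)*p[0]+np.sin(t)*p[1])
E
```

```text
t 11.15 panel mm [28.2 -1.1 12.7] alpha 34.14 F panel [ 1.19 -1.92  2.74] w -0.0001629883264797054 q [-0.27  0.24 -0.48  0.68  0.12 -1.22]
32 y -0.015887953640324345 r 0.023341673224584605
34 y -0.01669288777597705 r 0.022772972522247102
```

>>> move_arm --motion '[[[-4,0,0,0,0,0,0],[-8,0,0,0,0,0,0],[-8,0,-30,0,0,0,0],[-8,0,-60,0,0,0,0],[-15,-45,-80,0,0,0,0],[-20,-92,-88,0,0,0,0],[-20,-92,-88,0,0,0,0],[-20,-92,-88,0,0,0,0]]]'

```text
time_s: 11.95
tcp_pos: [0.5006, -0.1247, 0.1475]
ee_rot: [[-0.809, 0.555, 0.195], [0.576, 0.814, 0.075], [-0.116, 0.173, -0.978]]
wrist_force: [-0.7, 1.1, -0.3]
gripper_width: -0.0003
```

```bash
python3 - <<'E'
from h import *
for c,b in (("top",(165,250)),("side",(140,210))):
    im=robot.snapshot(c)[:,:,::-1]; cv2.imwrite(f"pics/{c}8full.png",im);cv2.imwrite(f"pics/{c}8.png",np.ascontiguousarray(cv2.resize(im[b[0]-0:b[0]+80,b[1]-0:b[1]+100],None,fx=7.5,fy=7.5,interpolation=cv2.INTER_CUBIC)))
where()
E
for c in top side; do python3 fit.py $c pics/${c}8full.png 36 41 2>/dev/null;done; python3 meas.py pics/top8full.png 2>/dev/null
```

```text
t 12.05 panel mm [-36.8 -68.5 100.2] alpha 34.14 F panel [ 0.04  0.6  -0.53] w 8.21345599042986e-05 q [-0.49  0.12 -0.43  0.88  0.16 -1.44]
[-0.09 -0.17 39.3  39.77 59.22] 5.637
[ 0.2   0.57 38.74 38.35 59.86] 5.59
[ 0.28  0.75 38.8  39.12 60.41] 5.575
[ 0.11  0.36 39.06 38.42 59.85] 5.597
[-1.83 -4.03 40.33 41.4  62.5 ] 2.022
[-1.17 -3.19 39.48 39.63 64.47] 1.997
[-1.91 -4.16 40.29 39.74 61.7 ] 2.032
[-1.16 -2.98 40.23 39.65 63.03] 2.001
skirt centre panel mm [0.68610557 0.41670134 7.5       ] axes [29.480093  29.8181076]
wing line dir 41.77006308790837 centroid mm [10.59175136  8.42714518] ang O 38.506909711989564 perp offs mm -0.7704511739815784
marker px [272.25028313 192.18912797] panel mm [38.41861899 31.34017244  6.        ] ang about O 39.20601029416161 about skirt c 39.33614138315568 wing centroid about skirt c 38.96158711159162
```

View pics/top8.png

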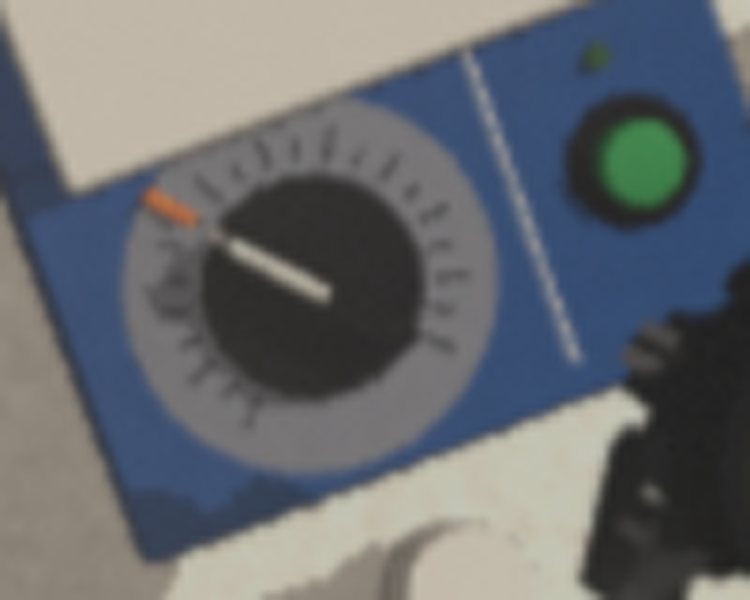

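View pics/side8.png

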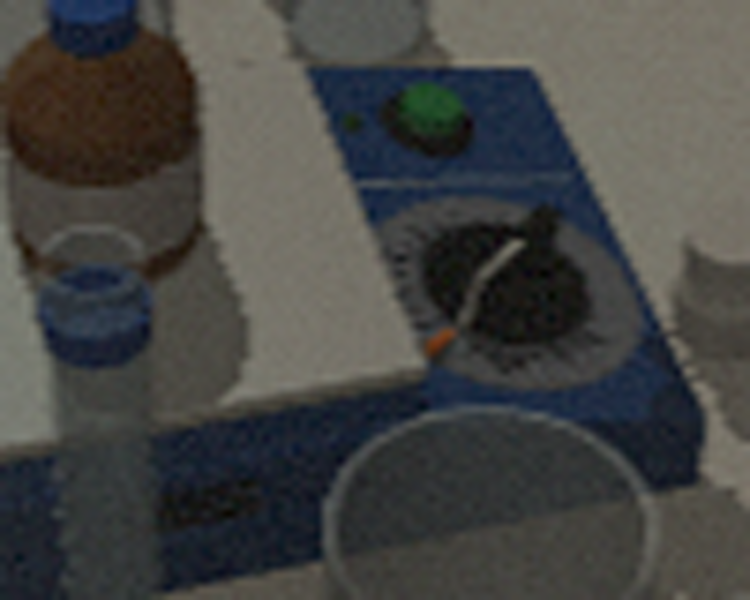

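```bash
python3 - 2>/dev/null <<'E'
from fit import *
import fit,meas
K,M=cam("top");R=Rp(YAW);u=proj("top",O)[0].astype(int); box=(u[0]-27,u[1]-26,u[0]+28,u[1]+27)
fit.COL=[tuple(float(v) for v in s) for s in COL]
for dx,dy in((0,0),(.25,.6),(1,0),(-.5,.5)):
  im=np.zeros((384,512,3),np.float32); im[box[1]:box[3],box[0]:box[2]]=render([dx,dy,39,39,60],K,M,box,R)
  print(dx,dy); meas.measure(np.clip(im,0,255).astype(np.uint8))
E
```

```text
0 0
skirt centre panel mm [0.59326833 0.47484522 7.5       ] axes [30.36969185 30.44713402]
wing line dir 39.31841451558128 centroid mm [10.58910729  8.69716126] ang O 39.3973197698991 perp offs mm 0.018871048655237123
marker px [272.48791946 192.2409396 ] panel mm [38.11742485 30.88438774  6.        ] ang about O 39.015888628288174 about skirt c 39.02127730442477 wing centroid about skirt c 39.43982155907962
0.25 0.6
skirt centre panel mm [0.84325509 1.07265468 7.5       ] axes [30.35453415 30.4395256 ]
wing line dir 38.88516853588819 centroid mm [10.54151709  8.99353654] ang O 40.46928246333518 perp offs mm 0.38306043584488986
marker px [272.24151967 192.17842605] panel mm [38.44807648 31.35007152  6.        ] ang about O 39.19336392195849 about skirt c 38.83918237093832 wing centroid about skirt c 39.23961597958199
1 0
skirt centre panel mm [1.60095406 0.46304179 7.5       ] axes [30.34791946 30.43276215]
wing line dir 39.231777946130244 centroid mm [11.24659349  8.24445847] ang O 36.24375387778331 perp offs mm -0.7269027777813304
marker px [272.37931034 191.81879648] panel mm [39.08682885 30.77961995  6.        ] ang about O 38.21929404963432 about skirt c 38.96408636149538 wing centroid about skirt c 38.89412385911948
-0.5 0.5
skirt centre panel mm [0.09100262 0.97332209 7.5       ] axes [30.37935638 30.43495941]
wing line dir 39.403550701885514 centroid mm [10.27675882  9.2472735 ] ang O 41.98163846203128 perp offs mm 0.6218504254067985
marker px [272.37044534 192.56410256] panel mm [37.53821388 31.38378621  6.        ] ang about O 39.89727585054679 about skirt c 39.07966758779525 wing centroid about skirt c 39.08716468482739
```

```bash
cat > pca.py <<'E'
from h import *
def pc(im,c,rmax,thr,h=.026,off=(0,0)):
    R=Rp(YAW); x0,y0=proj(c,O)[0].astype(int)-30; yy,xx=np.mgrid[y0*1.0:y0+60,x0*1.0:x0+60]
    I=im[y0:y0+60,x0:x0+60].astype(float).min(2)
    P=plane(c,np.c_[xx.ravel(),yy.ravel()],R,O,h)[:,:2]-np.array(off); rr=np.hypot(*P.T)
    w=np.clip(I.ravel()-thr,0,None)*(rr<rmax); mu=(P*w[:,None]).sum(0)/w.sum(); C=((P-mu)*w[:,None]).T@(P-mu); V=np.linalg.eigh(C)[1][:,1]; V*=np.sign(V@mu)
    return round(ang(V),1),round(ang(mu),1),np.round(mu*1e3,2)
if __name__=="__main__":
    for n in (5,7,8):
        im=cv2.imread(f"pics/top{n}full.png")[:,:,::-1]
        for r in (.018,.022,.027):
            for t in (60,90): print(n,r,t,pc(im,"top",r,t))
    from fit import *; import fit
    K,M=cam("top");R=Rp(YAW);u=proj("top",O)[0].astype(int); box=(u[0]-27,u[1]-26,u[0]+28,u[1]+27)
    fit.COL=[tuple(float(v) for v in s) for s in COL]
    im=np.zeros((384,512,3),np.float32); im[box[1]:box[3],box[0]:box[2]]=render([0.2,.5,39,39,60],K,M,box,R)
    for r in (.018,.022,.027):
        for t in (60,90): print("syn",r,t,pc(im,"top",r,t))
E
python3 pca.py; python3 - <<'E'
import cv2,numpy as np
im=cv2.imread('pics/top8full.png')[188:206,268:298]
print(im.min(2))
E
```

```text
5 0.018 60 (np.float64(36.1), np.float64(31.5), array([7.65, 4.68]))
5 0.018 90 (np.float64(36.1), np.float64(31.1), array([7.94, 4.79]))
5 0.022 60 (np.float64(36.0), np.float64(32.1), array([8.93, 5.6 ]))
5 0.022 90 (np.float64(35.9), np.float64(31.7), array([9.18, 5.67]))
5 0.027 60 (np.float64(35.8), np.float64(32.7), array([10.92,  7.02]))
5 0.027 90 (np.float64(36.0), np.float64(32.5), array([11.14,  7.1 ]))
7 0.018 60 (np.float64(39.6), np.float64(35.1), array([7.14, 5.01]))
7 0.018 90 (np.float64(40.4), np.float64(34.6), array([7.21, 4.98]))
7 0.022 60 (np.float64(40.2), np.float64(36.1), array([8.54, 6.22]))
7 0.022 90 (np.float64(40.2), np.float64(35.5), array([8.67, 6.18]))
7 0.027 60 (np.float64(40.2), np.float64(36.8), array([10.59,  7.93]))
7 0.027 90 (np.float64(40.2), np.float64(36.4), array([10.73,  7.92]))
8 0.018 60 (np.float64(41.4), np.float64(37.3), array([7.37, 5.61]))
8 0.018 90 (np.float64(42.0), np.float64(37.1), array([7.69, 5.81]))
8 0.022 60 (np.float64(42.0), np.float64(38.1), array([8.63, 6.77]))
8 0.022 90 (np.float64(41.8), np.float64(37.6), array([8.
[... 2134 characters left out ...]
 46  53  68  90 117 135
  148 139 114  80  59  50  46  46  46  47  47  47]
 [115 116 114 108  88  80  79  85  79  51  47  46  45  46  47  54  67  92
  125 145 151 140 114  79  55  48  47  47  47  47]
 [114 113 110  95  80  71  73  81  79  51  47  45  45  45  45  46  46  56
   76 102 126 145 151 135  97  68  49  45  46  46]
 [112 100  95  87  83  80  80  83  78  51  46  45  46  45  44  44  45  45
   49  58  76 103 126 143 144 125  64  47  46  46]
 [113 103  89  87  86  86  85  83  73  49  46  46  46  44  45  45  43  44
   44  45  49  58  76 101 118 112  61  47  47  46]
 [114 108  91  86  84  85  83  79  75  50  45  45  45  45  45  45  44  45
   44  45  44  46  49  56  69  72  51  47  45  46]]
```

```bash
cat > ring.py <<'E'
from h import *
def scan(im,c,h,r0,r1,val,thr,angs,ctr=(0,0),rising=True):
    R=Rp(YAW); rs=np.arange(r0,r1,.0003); out=[]
    f=val.astype(np.float32)
    for a in angs:
        t=np.radians(a); P=np.c_[ctr[0]+rs*np.cos(t),ctr[1]+rs*np.sin(t),h+0*rs]; uv=proj(c,O+P@R.T).astype(np.float32)
        v=cv2.remap(f,uv[None,:,0],uv[None,:,1],cv2.INTER_CUBIC)[0]
        lo,hi=np.median(v[:8]),np.median(v[-8:]); 
        if (hi-lo)*(1 if rising else -1)<thr: continue
        m=(lo+hi)/2; i=np.where(np.diff(np.sign(v-m))!=0)[0]
        if len(i)!=1: continue
        out.append((a,rs[i[0]]))
    return np.array(out)
def circ(o,c0=(0,0)):
    a=np.radians(o[:,0]); P=np.c_[o[:,1]*np.cos(a),o[:,1]*np.sin(a)]
    s=least_squares(lambda p:np.hypot(P[:,0]-p[0],P[:,1]-p[1])-p[2],[0,0,.05],loss="soft_l1",f_scale=.0005); return s.x*1e3,np.sqrt((s.fun**2).mean())*1e3,len(o)
for n in (5,7,8,0):
    im=cv2.imread(f"pics/top{n}full.png" if n else "pics/top0.png")[:,:,::-1].astype(float)
    o=scan(im,"top",.0005,.052,.066,im[...,2]-im[...,0],30,range(-180,180,3)); print(n,"ring",circ(o))
    o=scan(im,"top",.0075,.029,.0385,im.min(2),15,range(-180,180,3)); print(n,"skirt",circ(o))
    o2=o[(o[:,0]<-20)&(o[:,0]>-170)]; print("  skirt lit side r by angle",[(int(a),round(r*1e3,1)) for a,r in o[::6]])
E
python3 ring.py
```

```text
5 ring (array([ 0.66048065, -0.56376248, 56.92971593]), np.float64(0.2410223230787031), 80)
5 skirt (array([ 6.97445514e-01, -6.38799658e-05,  3.34607154e+01]), np.float64(0.5251352754255271), 119)
  skirt lit side r by angle [(-180, np.float64(32.0)), (-162, np.float64(32.6)), (-144, np.float64(34.4)), (-126, np.float64(33.2)), (-108, np.float64(32.9)), (-90, np.float64(33.2)), (-72, np.float64(33.5)), (-54, np.float64(33.5)), (-36, np.float64(33.8)), (-18, np.float64(34.4)), (0, np.float64(34.4)), (18, np.float64(34.7)), (39, np.float64(34.7)), (57, np.float64(34.1)), (75, np.float64(33.2)), (93, np.float64(32.9)), (111, np.float64(32.9)), (129, np.float64(32.3)), (147, np.float64(33.8)), (165, np.float64(33.2))]
7 ring (array([ 0.71729777, -0.59898364, 56.92263276]), np.float64(0.27157758519235486), 79)
7 skirt (array([ 0.72918135,  0.0507669 , 33.52645472]), np.float64(0.4109232927995225), 117)
  skirt lit side r by angle [(-180, np.float64(32.3)), (-162, np.float64(32.9)), (-144, np.float64(33.5)), (-126, np.float64(32.9)), (-108, np.float64(32.9)), (-90, np.float64(33.2)), (-72
[... 1064 characters left out ...]
([ 0.63430483, -0.57663636, 56.95120308]), np.float64(0.24697208487528868), 79)
0 skirt (array([ 0.8585166 ,  0.1559364 , 33.50574954]), np.float64(0.43510259849639693), 117)
  skirt lit side r by angle [(-180, np.float64(32.3)), (-162, np.float64(32.6)), (-144, np.float64(32.9)), (-126, np.float64(33.5)), (-108, np.float64(32.9)), (-81, np.float64(32.6)), (-63, np.float64(33.5)), (-45, np.float64(34.1)), (-27, np.float64(33.8)), (-9, np.float64(34.4)), (9, np.float64(34.1)), (27, np.float64(34.7)), (45, np.float64(35.3)), (63, np.float64(33.8)), (81, np.float64(33.8)), (99, np.float64(33.2)), (117, np.float64(33.2)), (135, np.float64(32.6)), (153, np.float64(33.5)), (171, np.float64(32.6))]
```

```bash
cat > ang2.py <<'E'
from ring import scan,circ
from h import *
import pca
def go(n):
  for c in ("top","side"):
    im=cv2.imread(f"pics/{c}{n}full.png")[:,:,::-1].astype(float)
    if c=="side": imb=cv2.GaussianBlur(im,(0,0),.7)
    else: imb=im
    ctr=np.zeros(2)
    for k in range(3):
        o=scan(imb,c,.0005,.050,.066,imb[...,2]-imb[...,0],30 if c=="top" else 15,range(-180,180,3),ctr=ctr); cc=circ(o); ctr=ctr+cc[0][:2]*1e-3
    print(n,c,"ring ctr",ctr*1e3,"r",cc[0][2],"rms",cc[1],cc[2])
    b=proj(c,O+Rp(YAW)@[ctr[0]+.049*np.cos(.69),ctr[1]+.049*np.sin(.69),.006])[0].astype(int)
    m,s=orange(im,(b[0]-8,b[1]-8,b[0]+9,b[1]+9)); pm=plane(c,m,Rp(YAW),O,.006)[0][:2]-ctr
    print("   marker",m,np.round(pm*1e3,2),"r",round(np.hypot(*pm)*1e3,1),"ang",round(ang(pm),2))
    for t in ((60,90) if c=="top" else (55,70)): print("   line dir/centroid ang",pca.pc(im,c,.025,t,off=ctr))
if __name__=="__main__":
    import sys
    for n in sys.argv[1:]: go(int(n))
E
python3 ang2.py 5 7 8 | grep -v -e skirt -e "^[0-9] ring"
```

```text
5 top ring ctr [ 0.67208558 -0.55483988] r 56.91705681550642 rms 0.25502033453428474 81
   marker [272.24401368 192.18586089] [37.76 31.91] r 49.4 ang 40.2
   line dir/centroid ang (np.float64(36.2), np.float64(36.7), array([9.48, 7.06]))
   line dir/centroid ang (np.float64(36.2), np.float64(36.2), array([9.67, 7.08]))
5 side ring ctr [-1.02716197 -2.87052009] r 57.14387661698217 rms 1.0077257605030354 77
   marker [268.2247191 184.9588015] [38.75 33.18] r 51.0 ang 40.57
   line dir/centroid ang (np.float64(-128.2), np.float64(-46.0), array([ 4.09, -4.24]))
   line dir/centroid ang (np.float64(43.7), np.float64(29.7), array([10.28,  5.86]))Traceback (most recent call last):
  File "ang2.py", line 19, in <module>
    for n in sys.argv[1:]: go(int(n))
                           ~~^^^^^^^^
  File "ang2.py", line 11, in go
    o=scan(imb,c,.0005,.050,.066,imb[...,2]-imb[...,0],30 if c=="top" else 15,range(-180,180,3),ctr=ctr); cc=circ(o); ctr=ctr+cc[0][:2]*1e-3
  File "ring.py", line 6, in scan
    t=np.radians(a); P=np.c_[ctr[0]+rs*np.cos(t),ctr[1]+rs*np.sin(t),h+0*rs]; uv=proj(c,O+P@R.T).astype(np.float32)
                                                                                 ~~~~^^^^^^^^^^^
  File "h.py", line 11, in proj
    K,M=cam(c); q=(np.atleast_2d(P)-M[:3,3])@M[:3,:3]
        ~~~^^^
  File "h.py", line 9, in cam
    p=robot.camera_params(c); return np.array(p["K"]),np.array(p["cam_to_world"])
ValueError: time passes only in moves, steps and waits
```

```bash
cat >> h.py <<'E'
import functools
cam=functools.lru_cache(None)(cam)
E
sed -i 's/^for n in (5,7,8,0):/for n in ():/' ring.py
python3 ang2.py 5 7 8; python3 -c "
from h import *
print(robot.get_state()['time_s'])"
```

```text
5 top ring ctr [ 0.67208558 -0.55483988] r 56.91705681550642 rms 0.25502033453428474 81
   marker [272.24401368 192.18586089] [37.76 31.91] r 49.4 ang 40.2
   line dir/centroid ang (np.float64(36.2), np.float64(36.7), array([9.48, 7.06]))
   line dir/centroid ang (np.float64(36.2), np.float64(36.2), array([9.67, 7.08]))
5 side ring ctr [-1.02716197 -2.87052009] r 57.14387661698217 rms 1.0077257605030354 77
   marker [268.2247191 184.9588015] [38.75 33.18] r 51.0 ang 40.57
   line dir/centroid ang (np.float64(-128.2), np.float64(-46.0), array([ 4.09, -4.24]))
   line dir/centroid ang (np.float64(43.7), np.float64(29.7), array([10.28,  5.86]))
7 top ring ctr [ 0.68349934 -0.53777327] r 56.90227624324897 rms 0.2814853481933611 81
   marker [272.25028313 192.18912797] [37.74 31.88] r 49.4 ang 40.19
   line dir/centroid ang (np.float64(40.2), np.float64(40.6), array([9.22, 7.9 ]))
   line dir/centroid ang (np.float64(40.3), np.float64(40.1), array([9.41, 7.93]))
7 side ring ctr [-0.91027899 -2.90148821] r 57.10185900696771 rms 1.1243442141201958 76
   marker [268.20247934 184.94628099] [3
[... 151 characters left out ...]
4(37.7), np.float64(35.2), array([9.1 , 6.42]))
8 top ring ctr [ 0.80374362 -0.59297534] r 56.86248310418578 rms 0.3318430307775993 82
   marker [272.25028313 192.18912797] [37.61 31.93] r 49.3 ang 40.33
   line dir/centroid ang (np.float64(41.5), np.float64(42.9), array([9.03, 8.38]))
   line dir/centroid ang (np.float64(41.5), np.float64(42.4), array([9.21, 8.42]))
8 side ring ctr [-0.90803757 -2.85338123] r 57.10554656507603 rms 1.11774551537437 75
   marker [268.16104869 184.93632959] [38.8  33.06] r 51.0 ang 40.43
   line dir/centroid ang (np.float64(-19.3), np.float64(-77.6), array([ 1.05, -4.79]))
   line dir/centroid ang (np.float64(46.7), np.float64(35.3), array([6.24, 4.41]))
12.05
```

```bash
cat >> h.py <<'E'
O_=O
O2=O+Rp(YAW)@np.array([.7e-3,-.57e-3,0])
def pose2(*a):
    p,R=pose(*a); return p+(O2-O_),R
def idx(a=40.2):
    s=robot.get_state(); p=Rp(YAW).T@(np.array(s["tcp_pos"])-O2); t=np.radians(a); print("index frame r,y,z mm",np.round(1e3*np.array([np.cos(t)*p[0]+np.sin(t)*p[1],-np.sin(t)*p[0]+np.cos(t)*p[1],p[2]]),2))
E
python3 - <<'E'
from h import *
where()
for p in [(40.2,.0225,.026,.085),(40.2,.0225,.026,.0125)]: print(np.round(rel(*pose2(*p)),1).tolist())
E
```

```text
t 12.05 panel mm [-36.8 -68.5 100.2] alpha 34.14 F panel [ 0.04  0.6  -0.53] w 8.21345599042986e-05 q [-0.49  0.12 -0.43  0.88  0.16 -1.44]
[63.4, 88.8, 15.3, 0.0, -0.0, -6.1]
[63.4, 88.8, 87.8, 0.0, -0.0, -6.1]
```

>>> move_arm --motion '[[[30,35,0,0,0,-3,0],[50,65,5,0,0,-6.1,0],[63.4,88.8,15,0,0,-6.1,0],[63.4,88.8,20,0,0,-6.1,0],[63.4,88.8,50,0,0,-6.1,0],[63.4,88.8,80,0,0,-6.1,0],[63.4,88.8,87.5,0,0,-6.1,0],[63.4,88.8,87.5,0,0,-6.1,0],[63.4,88.8,87.5,0,0,-6.1,0],[63.4,88.8,87.5,0,0,-6.1,0]]]'

```text
time_s: 13.05
tcp_pos: [0.5168, -0.0082, 0.0711]
ee_rot: [[-0.864, 0.463, 0.196], [0.484, 0.872, 0.075], [-0.136, 0.16, -0.978]]
wrist_force: [0.7, -0.4, 0.3]
gripper_width: -0.0001
```

```bash
python3 - <<'E'
from h import *
where(); idx()
for p in [(40.2,.0225,.019,.0125),(40.2,.0225,.0172,.0125)]: print(np.round(rel(*pose2(*p)),1).tolist())
for c,b in (("top",(165,250)),("side",(140,210))):
    im=robot.snapshot(c)[:,:,::-1]; cv2.imwrite(f"pics/{c}9.png",np.ascontiguousarray(cv2.resize(im[b[0]-0:b[0]+80,b[1]-0:b[1]+100],None,fx=7.5,fy=7.5,interpolation=cv2.INTER_CUBIC)))
E
```

```text
t 13.05 panel mm [ 2.2 33.1 14. ] alpha 40.25 F panel [ 0.56 -0.67  0.16] w -0.00011463190605333476 q [-0.24  0.18 -0.58  0.64  0.12 -1.3 ]
index frame r,y,z mm [22.88 24.79 13.98]
[-5.8, -0.4, 1.5, 0.1, 0.1, 0.0]
[-7.6, -0.4, 1.5, 0.1, 0.1, 0.0]
```

View pics/side9.png

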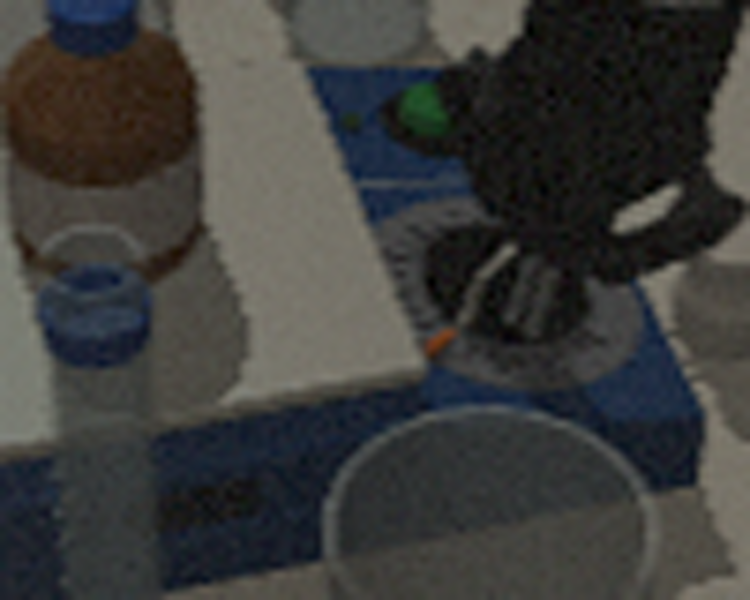

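>>> move_arm --motion '[[[-3,-0.4,1.4,0,0,0,0],[-5,-0.4,1.4,0,0,0,0],[-6,-0.4,1.4,0,0,0,0],[-6.6,-0.4,1.4,0,0,0,0],[-6.6,-0.4,1.4,0,0,0,0],[-6.6,-0.4,1.4,0,0,0,0],[-6.6,-0.4,1.4,0,0,0,0]]]'

```text
time_s: 13.85
tcp_pos: [0.5223, -0.0115, 0.0704]
ee_rot: [[-0.864, 0.463, 0.196], [0.484, 0.872, 0.076], [-0.136, 0.16, -0.978]]
wrist_force: [-2.2, 1.9, 1.4]
gripper_width: -0.0001
```

```bash
python3 - <<'E'
from h import *
where(); idx()
E
```

```text
t 13.85 panel mm [ 5.8 28.1 12.5] alpha 40.25 F panel [-1.02  2.6   1.66] w -0.00014936789936766595 q [-0.25  0.19 -0.57  0.64  0.12 -1.31]
index frame r,y,z mm [22.42 18.58 12.46]
```

>>> move_arm --motion '[[[-0.8,0,0,0,0,0,0],[-1.4,0,0,0,0,0,0],[-1.4,0,0,0,0,0,0],[-1.4,0,0,0,0,0,0]]]'

```text
time_s: 14.25
tcp_pos: [0.5234, -0.012, 0.0705]
ee_rot: [[-0.864, 0.463, 0.196], [0.484, 0.872, 0.076], [-0.136, 0.161, -0.978]]
wrist_force: [-2.4, 4.1, 1.3]
gripper_width: 0.0001
```

```bash
python3 - <<'E'
from h import *
where(); idx()
E
```

```text
t 14.25 panel mm [ 6.8 27.2 12.4] alpha 40.25 F panel [-0.44  4.64  1.44] w 7.355427669457233e-05 q [-0.25  0.19 -0.56  0.64  0.12 -1.31]
index frame r,y,z mm [22.54 17.3  12.39]
```

>>> move_arm --motion '[[[4,0,0,0,0,0,0],[8,0,0,0,0,0,0],[8,0,-30,0,0,0,0],[8,0,-60,0,0,0,0],[-20,-40,-88,0,0,0,0],[-46,-86,-88,0,0,0,0],[-56,-95,-88,0,0,0,0],[-56,-95,-88,0,0,0,0],[-56,-95,-88,0,0,0,0]]]'

```text
time_s: 15.15
tcp_pos: [0.5103, -0.1289, 0.1487]
ee_rot: [[-0.864, 0.464, 0.196], [0.485, 0.871, 0.076], [-0.135, 0.161, -0.978]]
wrist_force: [-0.9, -0.6, -1.1]
gripper_width: 0.0
```

```bash
python3 - <<'E'
from h import *
for c,b in (("top",(165,250)),("side",(140,210))):
    im=robot.snapshot(c)[:,:,::-1]; cv2.imwrite(f"pics/{c}10full.png",im);cv2.imwrite(f"pics/{c}10.png",np.ascontiguousarray(cv2.resize(im[b[0]-0:b[0]+80,b[1]-0:b[1]+100],None,fx=7.5,fy=7.5,interpolation=cv2.INTER_CUBIC)))
where()
E
python3 ang2.py 7 8 10
```

```text
t 15.25 panel mm [-30.  -75.8 100. ] alpha 40.28 F panel [ 0.23 -0.55  1.21] w -9.286906052433529e-06 q [-0.49  0.14 -0.41  0.89  0.16 -1.55]
7 top ring ctr [ 0.68349934 -0.53777327] r 56.90227624324897 rms 0.2814853481933611 81
   marker [272.25028313 192.18912797] [37.74 31.88] r 49.4 ang 40.19
   line dir/centroid ang (np.float64(40.2), np.float64(40.6), array([9.22, 7.9 ]))
   line dir/centroid ang (np.float64(40.3), np.float64(40.1), array([9.41, 7.93]))
7 side ring ctr [-0.91027899 -2.90148821] r 57.10185900696771 rms 1.1243442141201958 76
   marker [268.20247934 184.94628099] [38.69 33.16] r 51.0 ang 40.6
   line dir/centroid ang (np.float64(-139.7), np.float64(-61.3), array([ 2.56, -4.68]))
   line dir/centroid ang (np.float64(37.7), np.float64(35.2), array([9.1 , 6.42]))
8 top ring ctr [ 0.80374362 -0.59297534] r 56.86248310418578 rms 0.3318430307775993 82
   marker [272.25028313 192.18912797] [37.61 31.93] r 49.3 ang 40.33
   line dir/centroid ang (np.float64(41.5), np.float64(42.9), array([9.03, 8.38]))
   line dir/centroid ang (np.float64(41.5), np.float64(42.4), array([9
[... 293 characters left out ...]
6.7), np.float64(35.3), array([6.24, 4.41]))
10 top ring ctr [ 0.71668202 -0.58503915] r 56.8706985937963 rms 0.28221262370460015 80
   marker [272.24631101 192.18501703] [37.71 31.93] r 49.4 ang 40.25
   line dir/centroid ang (np.float64(32.6), np.float64(33.8), array([9.95, 6.66]))
   line dir/centroid ang (np.float64(33.0), np.float64(33.6), array([10.13,  6.74]))
10 side ring ctr [-0.94776824 -2.83858626] r 57.05487693835495 rms 0.9230265274769878 75
   marker [268.22745098 184.88235294] [38.57 32.83] r 50.6 ang 40.41
   line dir/centroid ang (np.float64(-125.0), np.float64(-38.3), array([ 5.66, -4.47]))
   line dir/centroid ang (np.float64(34.0), np.float64(29.5), array([12.2 ,  6.91]))
```

View pics/top10.png

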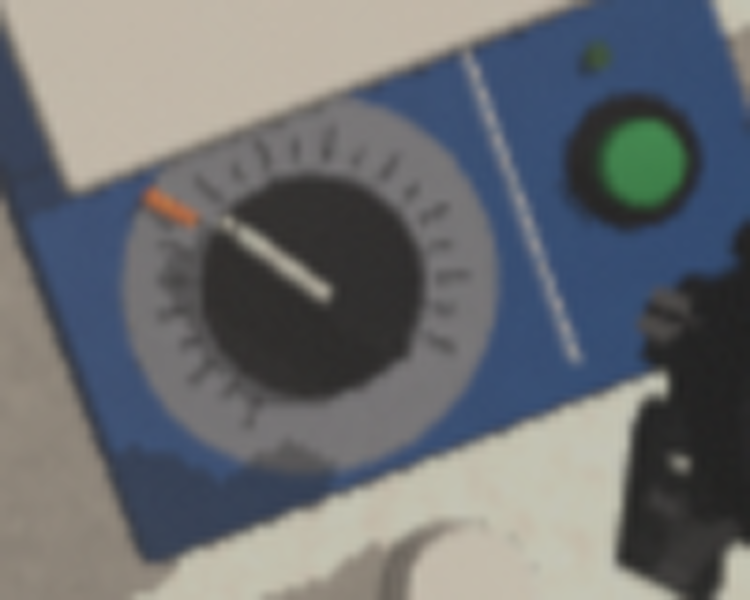

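View pics/side10.png

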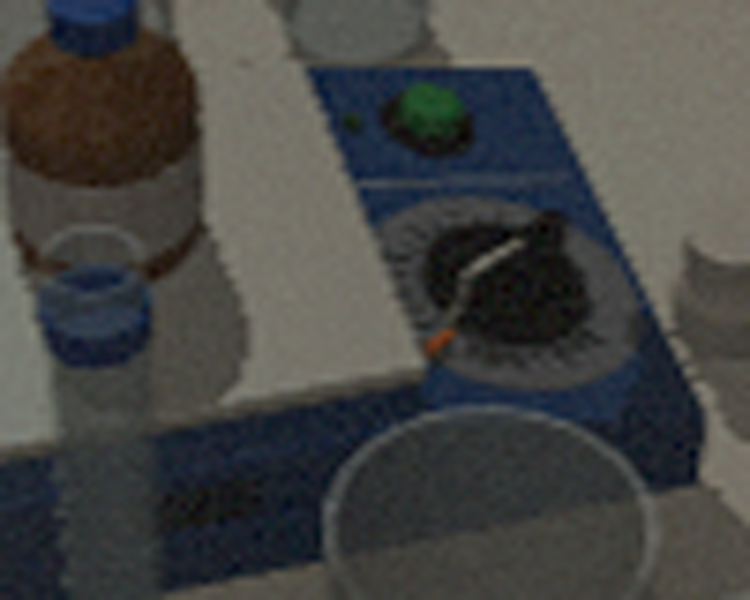

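```bash
python3 - <<'E'
from h import *
for p in [(32,.0225,-.026,.085),(32,.0225,-.026,.0125)]: print(np.round(rel(*pose(*p)),1).tolist())
E
```

```text
[9.5, 90.4, 15.2, 0.1, -0.0, 8.3]
[9.5, 90.3, 87.7, 0.1, -0.0, 8.3]
```

>>> move_arm --motion '[[[5,46,0,0,0,4,0],[9.5,90.4,15,0,0,8.3,0],[9.5,90.4,20,0,0,8.3,0],[9.5,90.4,50,0,0,8.3,0],[9.5,90.4,80,0,0,8.3,0],[9.5,90.4,87.5,0,0,8.3,0],[9.5,90.4,87.5,0,0,8.3,0],[9.5,90.4,87.5,0,0,8.3,0],[9.5,90.4,87.5,0,0,8.3,0]]]'

```text
time_s: 16.15
tcp_pos: [0.5616, -0.0379, 0.0779]
ee_rot: [[-0.789, 0.582, 0.197], [0.604, 0.793, 0.076], [-0.112, 0.179, -0.977]]
wrist_force: [-0.1, -0.6, -1.0]
gripper_width: 0.0
```

```bash
python3 - <<'E'
from h import *
where()
for p in [(32,.0225,-.019,.0125),(32,.0225,-.0162,.0125)]: print(np.round(rel(*pose(*p)),1).tolist())
E
```

```text
t 16.15 panel mm [ 34.  -10.7  14.1] alpha 32.0 F panel [-0.48 -0.57 -0.92] w 4.08274998933134e-05 q [-0.28  0.25 -0.46  0.69  0.13 -1.2 ]
[8.1, -0.6, 1.6, 0.1, 0.1, -0.0]
[10.9, -0.6, 1.6, 0.1, 0.1, -0.0]
```

>>> move_arm --motion '[[[4,-0.6,1.5,0.1,0.1,0,0],[7,-0.6,1.5,0.1,0.1,0,0],[9,-0.6,1.5,0.1,0.1,0,0],[10,-0.6,1.5,0.1,0.1,0,0],[10.9,-0.6,1.5,0.1,0.1,0,0],[10.9,-0.6,1.5,0.1,0.1,0,0],[10.9,-0.6,1.5,0.1,0.1,0,0],[10.9,-0.6,1.5,0.1,0.1,0,0]]]'

```text
time_s: 16.95
tcp_pos: [0.5536, -0.0318, 0.0755]
ee_rot: [[-0.789, 0.582, 0.196], [0.604, 0.793, 0.075], [-0.112, 0.178, -0.978]]
wrist_force: [2.4, -0.8, 1.8]
gripper_width: -0.0003
```

```bash
python3 - <<'E'
from h import *
where()
print(np.round(rel(*pose(32,.0225,-.0166,.0125)),1).tolist())
E
```

```text
t 16.95 panel mm [28.4 -2.2 12.9] alpha 32.0 F panel [ 2.25 -1.65  1.4 ] w -0.00030735253034705365 q [-0.27  0.24 -0.48  0.68  0.13 -1.19]
[0.3, -0.4, 0.4, 0.1, 0.1, 0.0]
```

Within 0.3 mm of the pose that gave alignment. Retract and check.

>>> move_arm --motion '[[[-4,0,0,0,0,0,0],[-8,0,0,0,0,0,0],[-8,0,-30,0,0,0,0],[-8,0,-60,0,0,0,0],[-15,-45,-80,0,0,0,0],[-20,-92,-88,0,0,0,0],[-20,-92,-88,0,0,0,0],[-20,-92,-88,0,0,0,0]]]'

```text
time_s: 17.75
tcp_pos: [0.4977, -0.1243, 0.1469]
ee_rot: [[-0.787, 0.585, 0.195], [0.606, 0.791, 0.076], [-0.11, 0.178, -0.978]]
wrist_force: [0.6, 1.0, 0.5]
gripper_width: 0.0001
```

```bash
python3 - <<'E'
from h import *
for c,b in (("top",(165,250)),("side",(140,210))):
    im=robot.snapshot(c)[:,:,::-1]; cv2.imwrite(f"pics/{c}11full.png",im);cv2.imwrite(f"pics/{c}11.png",np.ascontiguousarray(cv2.resize(im[b[0]-0:b[0]+80,b[1]-0:b[1]+100],None,fx=7.5,fy=7.5,interpolation=cv2.INTER_CUBIC)))
where()
E
python3 ang2.py 11; for c in top side; do python3 fit.py $c pics/${c}11full.png 36 41 2>/dev/null;done
```

```text
t 17.85 panel mm [-39.3 -67.2 100.2] alpha 32.0 F panel [-0.13 -0.34  0.32] w 0.00020604120728353597 q [-0.49  0.12 -0.44  0.88  0.16 -1.41]
11 top ring ctr [ 0.698473  -0.5739913] r 56.88888946498819 rms 0.2773435176006409 81
   marker [272.24487472 192.18451025] [37.73 31.92] r 49.4 ang 40.23
   line dir/centroid ang (np.float64(39.4), np.float64(40.0), array([9.33, 7.82]))
   line dir/centroid ang (np.float64(39.4), np.float64(39.4), array([9.55, 7.85]))
11 side ring ctr [-0.84123318 -2.87868832] r 57.0191963033673 rms 1.1218789337676909 76
   marker [268.21789883 184.89494163] [38.51 32.92] r 50.7 ang 40.53
   line dir/centroid ang (np.float64(-119.3), np.float64(-56.0), array([ 3.44, -5.09]))
   line dir/centroid ang (np.float64(44.6), np.float64(32.1), array([9.04, 5.66]))
[ 0.16  0.45 36.12 38.49 60.12] 5.547
[ 0.12  0.37 36.16 39.38 59.88] 5.549
[5.000e-02 4.500e-01 3.654e+01 3.856e+01 6.012e+01] 5.551
[ 0.75  0.78 36.55 38.75 60.5 ] 5.526
[-2.01 -4.32 37.81 40.71 60.41] 2.099
[-1.81 -3.61 36.68 39.6  62.57] 2.052
[-1.92 -4.15 37.72 41.21 61.93] 2.063
[-1.48 -3.79 37.75 40.5  62.26] 2.046
```

View pics/top11.png

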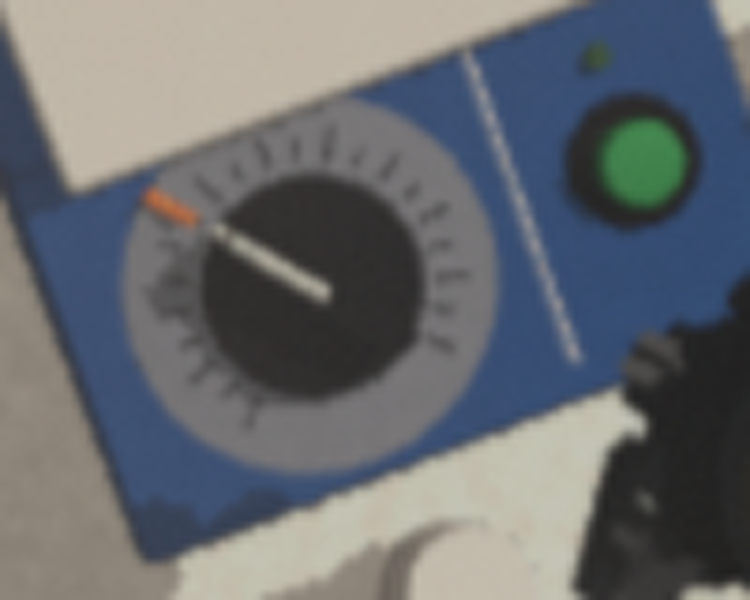

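```bash
python3 - <<'E'
from h import *
for p in [(33,.0225,-.026,.085),(33,.0225,-.026,.0125)]: print(np.round(rel(*pose(*p)),1).tolist())
E
```

```text
[10.6, 91.9, 15.4, 0.1, -0.0, -1.0]
[10.6, 91.8, 87.9, 0.1, -0.0, -1.0]
```

>>> move_arm --motion '[[[5,46,0,0,0,-1,0],[10.6,91.9,15,0,0,-1,0],[10.6,91.9,20,0,0,-1,0],[10.6,91.9,50,0,0,-1,0],[10.6,91.9,80,0,0,-1,0],[10.6,91.9,87.5,0,0,-1,0],[10.6,91.9,87.5,0,0,-1,0],[10.6,91.9,87.5,0,0,-1,0],[10.6,91.9,87.5,0,0,-1,0]]]'

```text
time_s: 18.75
tcp_pos: [0.5615, -0.0373, 0.078]
ee_rot: [[-0.799, 0.568, 0.198], [0.59, 0.804, 0.076], [-0.116, 0.177, -0.977]]
wrist_force: [0.8, -0.7, -0.3]
gripper_width: -0.0001
```

```bash
python3 - <<'E'
from h import *
where()
for p in [(33,.0225,-.019,.0125),(33,.0225,-.0162,.0125)]: print(np.round(rel(*pose(*p)),1).tolist())
E
```

```text
t 18.75 panel mm [ 34.2 -10.1  14.2] alpha 33.02 F panel [ 0.38 -0.93 -0.38] w -0.00010794473939172505 q [-0.28  0.25 -0.46  0.69  0.13 -1.21]
[8.1, -0.6, 1.7, 0.1, 0.1, 0.0]
[10.9, -0.6, 1.7, 0.1, 0.1, 0.0]
```

>>> move_arm --motion '[[[4,-0.6,1.6,0.1,0.1,0,0],[7,-0.6,1.6,0.1,0.1,0,0],[9,-0.6,1.6,0.1,0.1,0,0],[10,-0.6,1.6,0.1,0.1,0,0],[10.9,-0.6,1.6,0.1,0.1,0,0],[10.9,-0.6,1.6,0.1,0.1,0,0],[10.9,-0.6,1.6,0.1,0.1,0,0],[10.9,-0.6,1.6,0.1,0.1,0,0]]]'

```text
time_s: 19.55
tcp_pos: [0.5534, -0.0315, 0.0754]
ee_rot: [[-0.799, 0.568, 0.196], [0.59, 0.804, 0.075], [-0.115, 0.176, -0.978]]
wrist_force: [0.0, -2.5, 2.2]
gripper_width: -0.0004
```

```bash
python3 - <<'E'
from h import *
where()
print(np.round(rel(*pose(33,.0225,-.0166,.0125)),1).tolist())
E
```

```text
t 19.55 panel mm [28.2 -1.8 12.8] alpha 33.01 F panel [-0.39 -2.32  2.29] w -0.00039082807967497676 q [-0.27  0.24 -0.48  0.68  0.12 -1.2 ]
[0.3, -0.1, 0.3, 0.0, 0.1, 0.0]
```

>>> move_arm --motion '[[[-4,0,0,0,0,0,0],[-8,0,0,0,0,0,0],[-8,0,-30,0,0,0,0],[-8,0,-60,0,0,0,0],[-15,-45,-80,0,0,0,0],[-20,-92,-88,0,0,0,0],[-20,-92,-88,0,0,0,0],[-20,-92,-88,0,0,0,0]]]'

```text
time_s: 20.35
tcp_pos: [0.4993, -0.1248, 0.1475]
ee_rot: [[-0.798, 0.571, 0.196], [0.592, 0.802, 0.075], [-0.114, 0.176, -0.978]]
wrist_force: [0.9, 0.3, 0.1]
gripper_width: -0.0
```

```bash
python3 - <<'E'
from h import *
for c,b in (("top",(165,250)),("side",(140,210))):
    im=robot.snapshot(c)[:,:,::-1]; cv2.imwrite(f"pics/{c}12full.png",im);cv2.imwrite(f"pics/{c}12.png",np.ascontiguousarray(cv2.resize(im[b[0]-0:b[0]+80,b[1]-0:b[1]+100],None,fx=7.5,fy=7.5,interpolation=cv2.INTER_CUBIC)))
where()
R=Rp(YAW)
print("start",[(np.round(d["at"],4).tolist(),round(d["conf"],2)) for d in robot.tip_of("start_top","top")][:1], O2+R@[0,-.105,.013])
for h in (.03,.08): print(np.round(rel(O2+R@[0,-.105,h],pose(32.9,0,0,0)[1]),1).tolist(),np.round(rel(O2+R@[0,-.105,h],pose(-90,0,0,0)[1]),1).tolist())
E
python3 ang2.py 12
```

```text
t 20.45 panel mm [-38.1 -68.1 100.4] alpha 33.02 F panel [ 0.38 -0.94  0.65] w -0.0002524393642765917 q [-0.49  0.12 -0.44  0.88  0.16 -1.43]
start [([0.566, -0.1382, 0.0711], 0.54)] [ 0.56568827 -0.13799444  0.06986032]
[-52.7, 11.6, 70.3, 0.1, 0.0, 0.2] [-52.7, 11.6, 70.3, 0.1, -0.1, 123.1]
[-52.7, 11.6, 20.3, 0.1, 0.0, 0.2] [-52.7, 11.6, 20.3, 0.1, -0.1, 123.1]
12 top ring ctr [ 0.7249426  -0.57761406] r 56.86661031381639 rms 0.31582948301146724 81
   marker [272.24716553 192.18707483] [37.7  31.92] r 49.4 ang 40.26
   line dir/centroid ang (np.float64(39.8), np.float64(41.0), array([9.23, 8.03]))
   line dir/centroid ang (np.float64(40.3), np.float64(40.7), array([9.28, 7.97]))
12 side ring ctr [-1.07377375 -2.92142369] r 57.063809890234374 rms 1.1640529530103596 76
   marker [268.24806202 184.91085271] [38.67 33.04] r 50.9 ang 40.51
   line dir/centroid ang (np.float64(-31.3), np.float64(-91.4), array([-0.13, -5.4 ]))
   line dir/centroid ang (np.float64(53.0), np.float64(23.1), array([4.93, 2.11]))
```

View pics/top12.png

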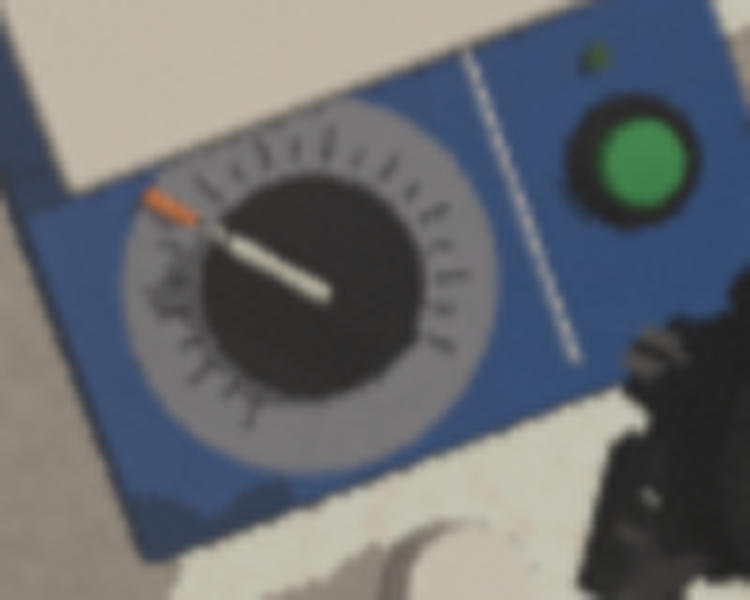

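View pics/side12.png

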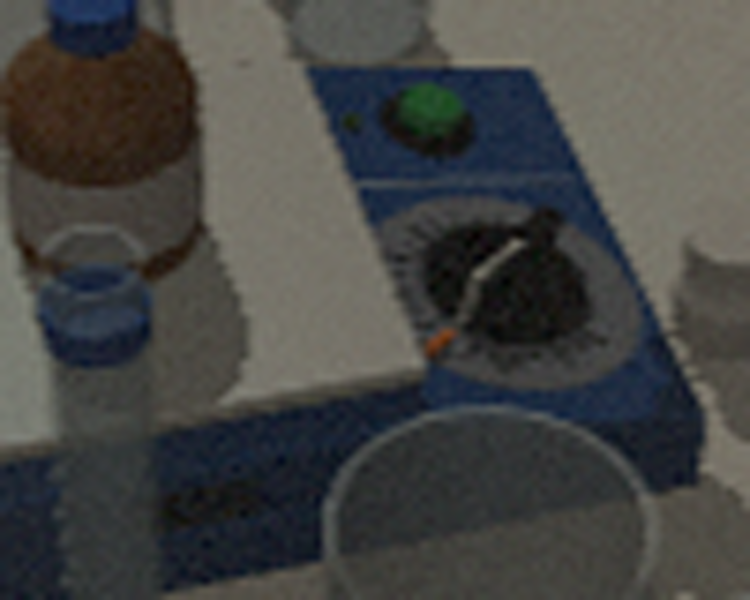

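```bash
python3 - <<'E'
from h import *
R=Rp(YAW)
for n in ("beaker","jug_right","stock_bottle"):
    for c in ("top","side"):
        print(n,c,[(np.round(d["at"],3).tolist(),round(d["conf"],2),np.round(1e3*R.T@(np.array(d["at"])-(O2+R@[0,-.105,.013]))).tolist()) for d in robot.tip_of(n,c)][:1])
for w in (-90,-57): print(w,np.round(rel(O2+R@[0,-.105,.06],pose(w,0,0,0)[1]),1).tolist())
E
```

```text
beaker top [([0.606, -0.264, 0.0], 0.93, [-22.0, -132.0, -67.0])]
beaker side [([0.605, -0.266, -0.001], 0.86, [-24.0, -133.0, -67.0])]
jug_right top [([0.747, -0.248, -0.003], 0.64, [111.0, -168.0, -98.0])]
jug_right side [([0.749, -0.248, 0.0], 0.65, [114.0, -168.0, -95.0])]
stock_bottle top [([0.685, -0.025, 0.086], 0.58, [152.0, 63.0, -16.0])]
stock_bottle side [([0.684, -0.031, 0.089], 0.76, [150.0, 57.0, -12.0])]
-90 [-52.4, 11.7, 40.6, 0.1, -0.0, 123.1]
-57 [-52.4, 11.7, 40.6, 0.1, 0.0, 90.1]
```

>>> move_arm --motion '[[[-27,6,20,0,0,0,0],[-52.5,11.7,40,0,0,0,0],[-52.5,11.7,60,0,0,0,0],[-52.5,11.7,75,0,0,0,0],[-52.5,11.7,75,0,0,0,0],[-52.5,11.7,75,0,0,0,0],[-52.5,11.7,75,0,0,0,0]]]'

```text
time_s: 21.5
tcp_pos: [0.5639, -0.1391, 0.0833]
ee_rot: [[-0.8, 0.567, 0.197], [0.589, 0.805, 0.075], [-0.116, 0.176, -0.978]]
wrist_force: [-0.8, -0.0, -0.2]
gripper_width: -0.0001
```

```bash
python3 - <<'E'
from h import *
R=Rp(YAW)
where();print(np.round(rel(O2+R@[0,-.105,.013],pose(33,0,0,0)[1]),1).tolist())
for c,b in (("top",(165,250)),("side",(140,210))):
    im=robot.snapshot(c)[:,:,::-1]; cv2.imwrite(f"pics/{c}13.png",np.ascontiguousarray(cv2.resize(im[b[0]-20:b[0]+60,b[1]-0:b[1]+100],None,fx=7.5,fy=7.5,interpolation=cv2.INTER_CUBIC)))
E
```

```text
t 21.5 panel mm [   1.4 -106.    26.6] alpha 33.12 F panel [-0.81  0.3  -0.04] w -0.00014766290669688878 q [-0.46  0.29 -0.39  0.75  0.16 -1.4 ]
[0.8, -0.4, 13.6, 0.1, 0.1, 0.1]
```

View pics/side13.png

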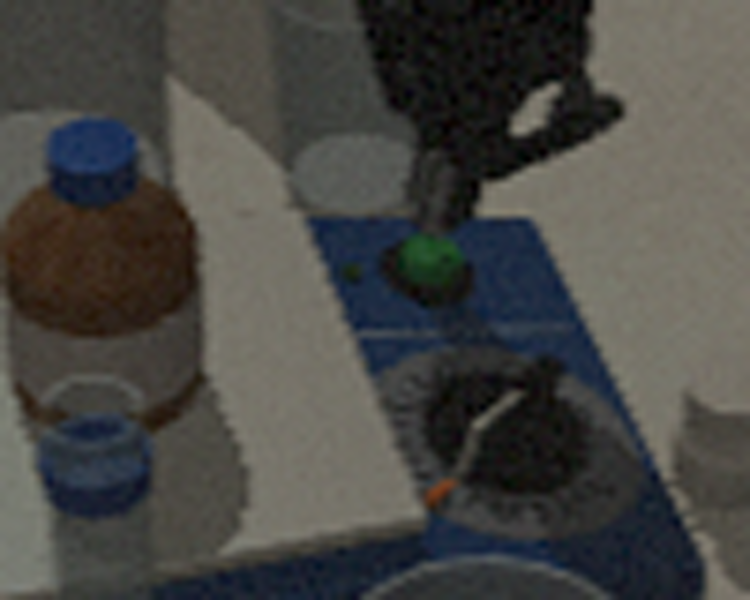

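View pics/top13.png

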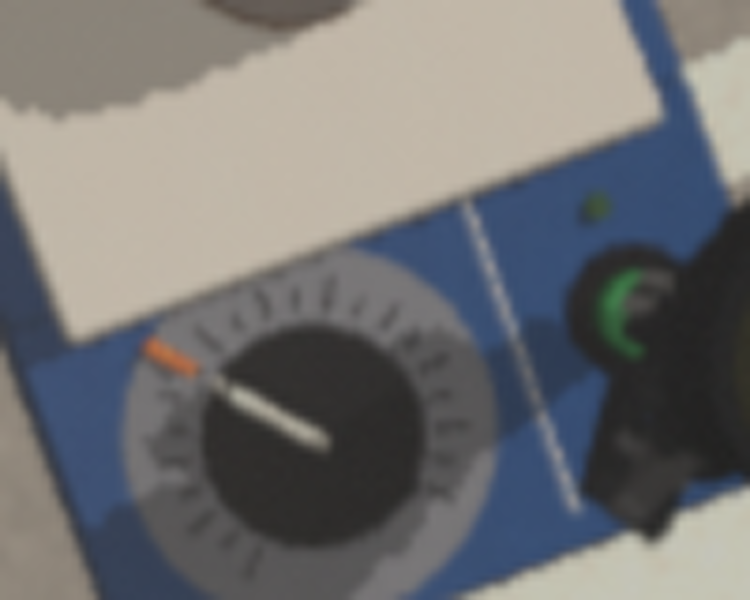

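Finger stands over the button. Press down in small steps.

>>> move_arm --motion '[[[0.4,-0.4,6,0.1,0.1,0,0],[0.8,-0.4,11,0.1,0.1,0,0],[0.8,-0.4,14,0.1,0.1,0,0],[0.8,-0.4,17,0.1,0.1,0,0],[0.8,-0.4,18,0.1,0.1,0,0],[0.8,-0.4,18,0.1,0.1,0,0]]]'

```text
time_s: 22.2
tcp_pos: [0.5665, -0.1378, 0.0657]
ee_rot: [[-0.8, 0.567, 0.195], [0.589, 0.805, 0.074], [-0.115, 0.174, -0.978]]
wrist_force: [-1.9, 0.7, 2.7]
gripper_width: -0.0003
```

```bash
python3 - <<'E'
from h import *
where()
E
```

```text
t 22.2 panel mm [   0.6 -105.7    8.8] alpha 33.1 F panel [-0.93  1.3   2.92] w -0.00027041003480510737 q [-0.46  0.32 -0.4   0.71  0.15 -1.39]
```

>>> move_arm --motion '[[[0,0,1,0,0,0,0],[0,0,2,0,0,0,0],[0,0,3,0,0,0,0],[0,0,3,0,0,0,0],[0,0,3,0,0,0,0]]]'

```text
time_s: 22.7
tcp_pos: [0.5669, -0.1377, 0.0644]
ee_rot: [[-0.8, 0.567, 0.195], [0.589, 0.805, 0.074], [-0.116, 0.174, -0.978]]
wrist_force: [-9.0, 1.1, 16.2]
gripper_width: 0.0003
```

```bash
python3 - <<'E'
from h import *
where()
E
```

```text
t 22.7 panel mm [   0.8 -105.7    7.4] alpha 33.1 F panel [-4.43  4.26 17.52] w 0.00025424042970915403 q [-0.46  0.32 -0.4   0.7   0.15 -1.39]
```

>>> move_arm --motion '[[[0,0,-2,0,0,0,0],[0,0,-8,0,0,0,0],[0,0,-20,0,0,0,0],[0,0,-50,0,0,0,0],[0,0,-90,0,0,0,0],[20,-45,-110,0,0,0,0],[40,-90,-120,0,0,0,0],[40,-90,-120,0,0,0,0],[40,-90,-120,0,0,0,0]]]'

```text
time_s: 23.6
tcp_pos: [0.4597, -0.1963, 0.1622]
ee_rot: [[-0.798, 0.569, 0.197], [0.591, 0.803, 0.073], [-0.117, 0.174, -0.978]]
wrist_force: [-0.3, -0.2, -0.1]
gripper_width: -0.0
```

```bash
python3 - <<'E'
from h import *
for c,b in (("top",(165,250)),("side",(140,210))):
    im=robot.snapshot(c)[:,:,::-1]; cv2.imwrite(f"pics/{c}14full.png",im);cv2.imwrite(f"pics/{c}14.png",np.ascontiguousarray(cv2.resize(im[b[0]-10:b[0]+70,b[1]-0:b[1]+100],None,fx=7.5,fy=7.5,interpolation=cv2.INTER_CUBIC)))
where()
E
python3 ang2.py 14
```

```text
t 23.7 panel mm [ -95.9 -121.5  127.7] alpha 33.1 F panel [ 0.47 -0.13  0.84] w 0.00015996852048654218 q [-0.67  0.1  -0.42  0.94  0.18 -1.61]
14 top ring ctr [ 0.67154415 -0.54152773] r 56.90865229941232 rms 0.25066643981534 81
   marker [272.23134328 192.17910448] [37.78 31.91] r 49.5 ang 40.19
   line dir/centroid ang (np.float64(40.1), np.float64(40.9), array([9.19, 7.96]))
   line dir/centroid ang (np.float64(40.3), np.float64(40.3), array([9.35, 7.94]))
14 side ring ctr [-0.98343267 -2.9034999 ] r 57.14297116799024 rms 0.9755543517336781 76
   marker [268.21153846 184.94615385] [38.73 33.16] r 51.0 ang 40.57
   line dir/centroid ang (np.float64(-32.7), np.float64(-75.5), array([ 1.38, -5.34]))
   line dir/centroid ang (np.float64(50.0), np.float64(26.3), array([4.99, 2.47]))
```

View pics/top14.png

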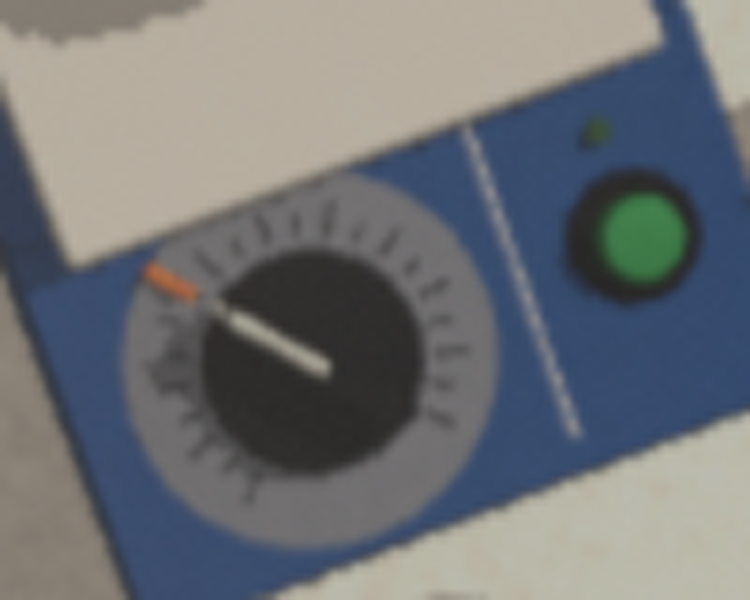

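View pics/side14.png

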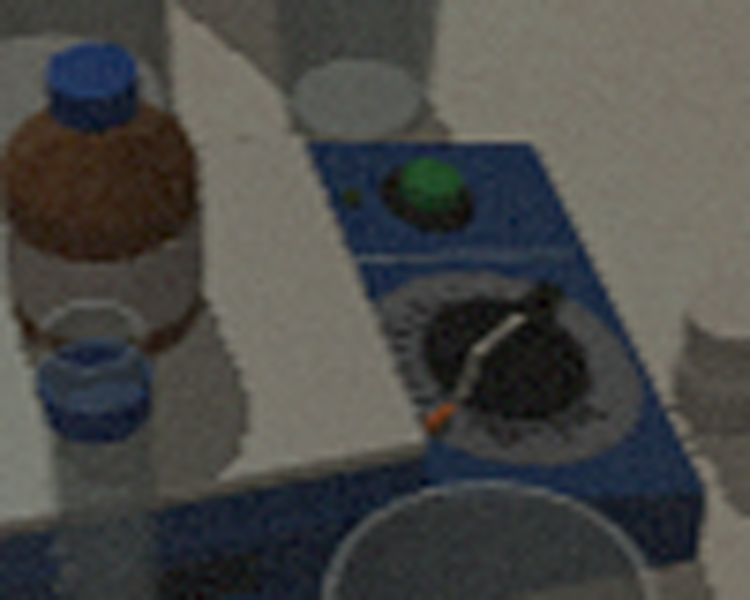

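```bash
python3 - <<'E'
from h import *
for n in (5,8,11,12,14):
    im=cv2.imread(f"pics/top{n}full.png")[:,:,::-1]; s=cv2.imread(f"pics/side{n}full.png")[:,:,::-1]
    print(n,im[170:174,327:332].reshape(-1,3)[:,1].reshape(4,5).tolist(), s[154:158,254:259,1].tolist())
R=Rp(YAW)
im=cv2.imread("pics/top14full.png")[:,:,::-1].astype(float)
# bezel dark extent along panel y through button axis, in plane h
for ax in ("y","x"):
    t=np.arange(-.03,.0301,.001); 
    P=np.array([[0,-.105+v,0] if ax=="y" else [v,-.105,0] for v in t]); uv=proj("top",O2+P@R.T).astype(np.float32)
    for ch in (1,2): print(ax,ch,cv2.remap(im[...,ch].astype(np.float32),uv[None,:,0],uv[None,:,1],cv2.INTER_CUBIC)[0].astype(int).tolist())
print(proj("top",O2+np.array([[0,-.105,0],[0,-.105,.013],[.021,-.105,0],[0,-.126,0]])@R.T))
E
```

```text
5 [[79, 77, 81, 79, 78], [77, 74, 81, 81, 79], [69, 71, 81, 82, 80], [66, 67, 77, 81, 79]] [[43, 48, 48, 46, 36], [34, 41, 47, 47, 47], [43, 38, 30, 39, 45], [49, 41, 33, 30, 39]]
8 [[79, 76, 80, 80, 78], [77, 74, 81, 81, 79], [69, 72, 81, 83, 80], [65, 69, 78, 81, 80]] [[46, 39, 46, 41, 38], [38, 41, 45, 42, 48], [43, 43, 44, 32, 37], [53, 42, 37, 36, 40]]
11 [[79, 77, 80, 80, 78], [77, 74, 81, 81, 79], [70, 71, 80, 82, 80], [66, 69, 78, 81, 79]] [[49, 37, 43, 44, 45], [41, 47, 40, 47, 43], [39, 37, 37, 43, 39], [49, 45, 28, 32, 39]]
12 [[78, 77, 80, 80, 78], [77, 74, 81, 81, 79], [70, 72, 81, 82, 81], [66, 69, 78, 81, 79]] [[43, 34, 46, 38, 42], [40, 48, 42, 45, 44], [39, 43, 33, 42, 44], [48, 44, 37, 27, 43]]
14 [[75, 74, 76, 76, 75], [74, 72, 77, 78, 76], [67, 69, 78, 78, 77], [62, 66, 74, 77, 75]] [[45, 50, 44, 46, 46], [35, 49, 44, 43, 45], [39, 35, 41, 39, 46], [48, 38, 38, 26, 40]]
y 1 [73, 73, 73, 73, 73, 74, 74, 73, 67, 61, 52, 45, 42, 49, 65, 88, 105, 115, 124, 125, 126, 126, 125, 125, 124, 124, 123, 123, 123, 124, 124, 123, 123, 123, 123, 122, 122, 115, 103, 89, 72, 62, 5
[... 287 characters left out ...]
 52, 63, 76, 84, 90, 99, 103, 107, 109, 108, 109]
x 1 [74, 74, 73, 74, 74, 73, 72, 68, 59, 50, 43, 40, 45, 55, 68, 86, 99, 111, 117, 118, 120, 120, 121, 121, 121, 122, 122, 123, 123, 123, 124, 124, 125, 126, 126, 126, 124, 120, 115, 101, 86, 70, 54, 48, 43, 42, 43, 44, 47, 52, 58, 65, 71, 73, 75, 75, 74, 73, 72, 73, 74]
x 2 [108, 108, 108, 109, 110, 107, 105, 97, 81, 63, 47, 41, 41, 42, 47, 53, 60, 66, 69, 70, 71, 71, 72, 72, 73, 73, 72, 73, 73, 73, 74, 74, 74, 75, 75, 75, 74, 72, 69, 63, 55, 49, 44, 43, 42, 42, 43, 46, 52, 65, 77, 91, 102, 106, 110, 110, 107, 102, 92, 79, 69]
[[333.82397397 185.60439961]
 [335.4487845  186.00251541]
 [330.70321353 176.95847274]
 [342.33944535 182.268046  ]]
```

```bash
python3 - <<'E'
import cv2,numpy as np
a=cv2.imread("pics/top0.png").astype(int);b=cv2.imread("pics/top14full.png").astype(int)
d=np.abs(a-b).max(2); v=np.hstack([b[:300,100:500],np.repeat(np.clip(d*3,0,255)[:300,100:500,None],3,2)]); cv2.imwrite("pics/diff.png",v)
E
```

```text
[ WARN:0@0.089] global loadsave.cpp:1063 imwrite_ Unsupported depth image for selected encoder is fallbacked to CV_8U.
```

View pics/diff.png

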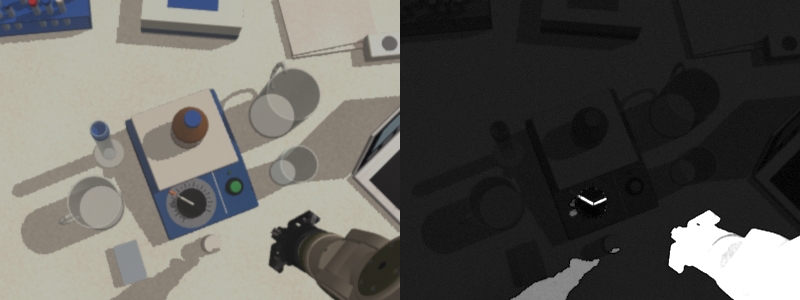

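The difference picture shows that only the dial line, the arm and the arm's shadow have changed. The marker, bottle, jar, jugs and the rest show no shift.

```bash
python3 -c "
from plant import robot
print(robot.hand_in())"
```

```text
the job is handed in; nothing more can be done
None
```

I set the dial to the orange marker, then pressed the start button down to its stop and let it go. The job was handed in at about 24 s. I could not confirm that the stirrer is running, because its small indicator lamp looked the same before and after the press.

- **Dial:** I turned it with the shut fingertips pushing on one wing face at a time. I overshot by about 1.5°, and my push back on the other face went about 7° too far. Two more pushes brought it round.
- **Alignment:** In the last top view the index line is at 40.1–40.9° and the marker at 40.2°, measured about the scale ring's centre. An earlier fit that used the black skirt's edge read about 2° further clockwise. I discounted it because the skirt's shadow biases it. The side view was too noisy to check the line, though it put the marker at 40.6°.
- **Start button:** It met a hard stop about 5.6 mm below its nominal rest height, with 17.5 N on the finger, and it is back up in the last pictures. I judged the stop to be the button's own end of travel, because the bezel measures only 1–3 mm high.
- **Everything else:** Comparing the first and last top views, only the dial line, the arm and its shadow had changed. The arm was clear of everything at hand-in.

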